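Jack up the candle plinth and hook the pry bar

TASK

The marble candle plinth must be propped up on the side facing the fulcrum block so its underside can be cleaned. Take the orange-handled pry bar, lay it over the fulcrum ridge and push its tip under the slab until you feel the sprung stop pad hidden there give by about 3 mm, without ramming it; then lever that side up smoothly, only about as far as needed, swing the bar's tail sideways under the blue hook and ease it up so that the hook holds the bar down and the plinth stays raised. Let go of the bar, do not touch the plinth with the arm, do not shove, bang or drop it, keep its candles standing where they are, and leave the other things alone.

Things in the scene. Friction and masses are not known exactly. Their poses are not given: they have to be found in the camera images.
- fulcrum: Fulcrum fixed to the table: oak block 80 x 50 x 30 mm (x, y, z) with a round steel ridge along its x axis, crest 40 mm above the table. Two steel horns (inner faces at x = -21 and +21 mm, 16 mm long in y) rise to 52 mm and keep the bar on the ridge. Origin: centre of its underside. Its +y axis points to the plinth, -y to the keeper.
- plinth: Heavy loose display plinth, about 3.4 kg: marble slab 200 x 200 x 30 mm (underside 34, top 64 mm above the table) on a dark wooden base 150 x 120 x 34 mm. The slab's -y edge faces the fulcrum about squarely and overhangs the base by 55 mm; a sprung stop pad hides under it. Origin: on the table, under the slab's centre. Raised there, the plinth tips on the base's far (+y) edge.
- stop_pad (a joint): Sprung rubber stop pad across the space under the slab's overhang, 150 mm wide, 4 to 30 mm above the table. Its face sits 10 to 30 mm in from the slab edge: different each time, not measured, to be found by feel. Value: how far it is pressed in (m), 0 at rest, 10 mm at its end; about 2 N per mm. Wanted 1.5 to 6 mm.
- slab_edge (a point): Middle of the lower edge of the marble slab on the fulcrum side, 34 mm above the table, about 65 mm beyond the fulcrum ridge.
- bar: Loose steel pry bar, 350 mm, 0.32 kg, underside flat, lying on the table. +y points to the tip. Origin: underside, mid grip. Orange grip 22 wide (x), 26 high (z), y -40 to 40 mm. Shaft 16 wide, 10 high to y 200; tip blade 24 wide, 6 high, y 200 to 245; square tail 12 x 12 behind the grip, y -35 to -105. Centre of mass near y +70 mm.
- bar_tip (a point): End of the bar's flat tip, 245 mm ahead of the bar's origin, 3 mm above its underside.
- bar_tail (a point): Middle of the top face of the bar's square tail, 75 mm behind the bar's origin, 12 mm above its underside.
- keeper: Blue steel hook fixed to the table, about 232 mm from the fulcrum on its -y side, axes about parallel. Post at x 10 to 24 mm; arm from its top to x -24, 24 mm long in y, underside 52, top 64 mm above the table; a nib at x -24 to -19 hangs down to 48 mm. Mouth open to -x: the bar's tail enters sideways below the nib and rises behind it. Foot plate 6 mm high. Origin on the table.
- pocket (a point): Middle of the keeper arm's underside between nib and post, 52 mm above the table (keeper x = -4.5 mm): the top of the bar's tail bears here when hooked.
- candle_tall: Loose striped pillar candle on the plinth, diameter 64 mm, height 100 mm; origin at the centre of its foot.
- candle_short: Loose striped pillar candle on the plinth, diameter 70 mm, height 70 mm; origin at the centre of its foot.
- candle_spare: Bystander: loose striped pillar candle, diameter 70 mm, height 110 mm, on the table; origin at the centre of its foot.
- bowl_star: Bystander: terracotta bowl, 110 mm wide, 75 mm high; origin under its centre.
- bowl_blue: Bystander: blue bowl, 100 mm wide, 65 mm high; origin under its centre.
- jar: Bystander: white jar with wooden lid, 72 mm wide, 100 mm high; origin under its centre.
- oil_lamp: Bystander: brass oil lamp, 110 mm wide, 155 mm high; origin under its centre.
Not all that is in view belongs to the job. Of the things like the keeper, leave any that is green; of the rest the smaller one is meant.

How it is judged:
By the outcome, as a careful person would: the job done as asked, in the order asked, and still so for the second after the job is handed in, with the robot touching nothing.
It also fails if it takes over 58 s, if anything falls off the work surface, if the arm or the gripper's body presses on something with over 40 N, if the wrist force passes 120 N, or if a joint passes its speed limit or range.

ROBOT

A 6-joint arm with a two-finger parallel gripper is mounted at the origin on the work surface. World frame = base frame: x ahead of the robot, y to its left, z up, the work surface at z = 0. Lengths are in m, angles in rad, forces in N, time in s.
With the tool pointing down it reaches from about 0.425 to 0.95 m from the base axis. Payload 3.5 kg.
Tool frame: the origin (TCP) lies at the very end of the fingers, on their centre line; the grasp point (between the pads) lies 19 mm behind it; z points along the fingers, y is the line along which they close (so a half turn about z gives the same grasp; the last joint's range is limited). The gripper opens to 85 mm and grips with 20 to 120 N. Pads are 22 mm wide; open, the fingers measure 114 mm over their backs; the gripper's body (76 mm by 85 mm) begins 54 mm behind the grasp point. The pads swing forward as they close: fully open they stand 13 mm farther back than shut.
Start: joints at [0.999, 0.286, 1.577, -0, 1.279, -0.15], TCP at [0.276, 0.616, 0.194] pointing down, gripper open.
Joint ranges: [-2.77, 2.77], [-0.9, 2.22], [0.21, 2.48], [-1.53, 4.67], [0.24, 2.81], [-2.84, 2.84]. Speed limits (rad/s): [2.79, 2.79, 3.14, 3.14, 3.14, 3.14].

INTERFACE

Orientations are given as a unit quaternion [x, y, z, w].
In Python, from plant import ctrl gives the robot as it stands.
- The arm moves only by the tool carry_out, never from a script. Its argument "deltas" is one flat list of numbers, 6 for each row, row after row: the shift along the tool's x, y, z in m, then the turn, a rotation vector about the tool's x, y, z in rad. A call has 1 to 5 rows; each row is the pose to reach, as a shift and turn from the pose commanded when the call began, along the tool's axes at that moment; what a row does not reach only later rows make up. A row lasts 1/8 s, in which the tool goes at most 62.5 mm and 10.7 degrees, less where a joint would pass 70% of its speed; a pose out of reach is approached as far as the arm can. A call with a gripper value outside its range is refused whole. "grip" is the opening in per cent of the stroke, from 0 (shut) to 100 (fully open), set as the call begins (left out, the last holds). The fingers move at their own pace and stop on an object; "grip_force" is the grip in N (left out, the last holds). Time passes only in rows, so rows that repeat a pose let the fingers close. It gives the time, the measured TCP pose, the force, the opening and the grip force at its end, in the units of the state.
- ctrl.get_state(): the state, without advancing time (a new reading comes with each control period).
- ctrl.read_camera(name): name is "scene" or "top" or "wrist"; returns (picture, depth): 420x560x3 uint8, red, green, blue; 420x560 float32, m along the optical axis (not along the pixel's ray), 0 where there is no reading.
- ctrl.camera_model(name): a dict with "intrinsics" (3x3 intrinsics, pixels), "extrinsics" (4x4, takes a point from world to camera coordinates); the wrist camera has in their place "hand_eye" (4x4, takes a point from camera to tool coordinates, whose origin is the TCP and whose axes are the flange's). Camera axes: x right, y down, z forward; pixel columns grow to the right and rows downward; lengths in m; the calibration is good to about 2 mm. A picture is of the moment at which its call begins: read the wrist's pose just before it. camera_model takes no time and is no camera call.
- ctrl.sign_off(): hands the job in; it is judged then, once.
Trained networks look in the newest picture that a camera, given by its name, has taken for a name from the list of things; names that differ only in an ending like _2 or _b are one class to them, and where a whole thing is asked for, a point or a joint stands for the part that bears it (a point fixed in the world has none). Each returns a list of dicts, best first, with "score" (0 to 1); they miss things now and then, are a little off and sometimes report something else, mostly with a low value. They report only what shows in the picture. A call takes as long as a camera call. They do not tell look-alikes from the thing itself.
- ctrl.find_in(camera, query): "uv" ([column, row] in pixels, amid what is visible of it).
The state is a dict: "time": time; "qpos": joint angles; "dq": joint speeds; "joint_efforts": joint torques, N m; "eef_pos": TCP position; "tcp_rot": TCP orientation; "contact_force": force on the tool from outside, world axes, zero at the start; "wrist_torque": the same for the moment, N m; "opening": opening from 0.0 (shut) to 1.0 (fully open); "finger_force": force on a finger pad.
Only numpy, scipy, OpenCV 4.12 (cv2) and the standard library are available. Lean on these libraries where they do the work, as an engineer would, in place of code of your own. Each camera call takes 0.05 s, during which the arm holds its last target. There are 200 camera calls.

## Working session

There is one attempt and no reset: what is moved stays moved. The work goes in short steps, Python scripts to look and compute and a tool call to move; the robot and the scene stay as the last step left them, time stands still between calls to the robot, and variables do not carry over. Pictures are saved under pics/ and viewed, at most 13 in all, crops included, and the job is handed in when it is done.

Besides the shell and the picture viewer there is one more tool, called after "Call:" as name(argument=value, ...), one argument or row to a line, values as JSON. carry_out: Moves the arm, as the interface text tells. Its arguments: {"type":"object","properties":{"deltas":{"type":"array"},"grip":{"type":"number"},"grip_force":{"type":"number"}},"required":["deltas"]}

```bash
ls; mkdir -p pics; cat > h.py <<'E'
import numpy as np, cv2
from scipy.spatial.transform import Rotation as R
from plant import ctrl
def unproj(name,uv,d,st=None):
    m=ctrl.camera_model(name)
    K=np.array(m['intrinsics']); 
    uv=np.atleast_2d(uv).astype(float); d=np.atleast_1d(d)
    p=np.c_[(uv[:,0]-K[0,2])/K[0,0]*d,(uv[:,1]-K[1,2])/K[1,1]*d,d]
    if name=='wrist':
        H=np.array(m['hand_eye']); p=p@H[:3,:3].T+H[:3,3]
        return R.from_quat(st['tcp_rot']).apply(p)+st['eef_pos']
    E=np.array(m['extrinsics']); return (p-E[:3,3])@E[:3,:3]
def cloud(name,pd,st=None):
    d=pd[1]; v,u=np.mgrid[:d.shape[0],:d.shape[1]]
    P=unproj(name,np.c_[u.ravel(),v.ravel()],d.ravel(),st).reshape(*d.shape,3); P[d==0]=np.nan
    return P
E
python3 - <<'E'
from h import *
for c in ['top','scene']:
    p,d=ctrl.read_camera(c); cv2.imwrite(f'pics/{c}1.png',p[:,:,::-1]); np.savez(f'{c}1.npz',p=p,d=d)
    P=cloud(c,(p,d))
    for q in ['fulcrum','plinth','bar','bar_tip','bar_tail','keeper','candle_tall']:
        if c=='top' :
            print(q,[(np.round(r['uv']),round(r['score'],2),np.round(P[int(r['uv'][1]),int(r['uv'][0])],3)) for r in ctrl.find_in(c,q)[:4]])
print(ctrl.get_state())
E
```

```text
pics
fulcrum [(array([271., 208.]), 0.85, array([0.597, 0.051, 0.039])), (array([120., 275.]), 0.55, array([0.398, 0.451, 0.144]))]
plinth [(array([222., 203.]), 0.74, array([0.607, 0.193, 0.064]))]
bar [(array([313., 263.]), 0.77, array([ 0.439, -0.08 , -0.001])), (array([439., 262.]), 0.33, array([ 0.448, -0.454,  0.009])), (array([322., 148.]), 0.2, array([ 0.767, -0.091,  0.111]))]
bar_tip [(array([313., 262.]), 0.87, array([ 0.442, -0.079,  0.011]))]
bar_tail [(array([314., 260.]), 0.61, array([ 0.446, -0.081,  0.013]))]
keeper [(array([348., 188.]), 0.85, array([ 0.66 , -0.175,  0.049])), (array([365., 294.]), 0.77, array([ 0.357, -0.219,  0.078])), (array([347., 220.]), 0.66, array([ 0.564, -0.168,  0.065])), (array([434., 214.]), 0.55, array([ 0.584, -0.408,  0.098]))]
candle_tall [(array([204., 216.]), 0.69, array([0.56 , 0.229, 0.165]))]
{'time': 0.45, 'qpos': array([ 9.98992807e-01,  2.86366030e-01,  1.57682720e+00, -5.78636530e-06,
        1.27860122e+00, -1.50009594e-01]), 'dq': array([-0.00053701, -0.00259201, -0.0026378 , -0.00114019, -0.00140783,
       -0.0005314 ]), 'joint_efforts': array([-2.61064633e-04, -4.05363536e+01, -2.92452335e+01, -1.04341475e-04,
        1.48775169e-03, -9.33991146e-06]), 'eef_pos': array([0.27628172, 0.61578355, 0.19431182]), 'tcp_rot': array([ 2.09336257e-01,  9.77843710e-01, -9.53794877e-05, -3.30386230e-05]), 'contact_force': array([ 0.15725908, -0.18431649,  0.60604232]), 'wrist_torque': array([ 0.00852031, -0.02249567,  0.06002727]), 'finger_force': 0.0, 'opening': 1.0011421246647831}
```

```bash
python3 -c "
import cv2
a=cv2.imread('pics/top1.png')[110:320,140:460];cv2.imwrite('pics/top1z.png',cv2.resize(a,None,fx=2.5,fy=2.5,interpolation=cv2.INTER_CUBIC))"
```

```text
(no output)
```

View pics/top1z.png

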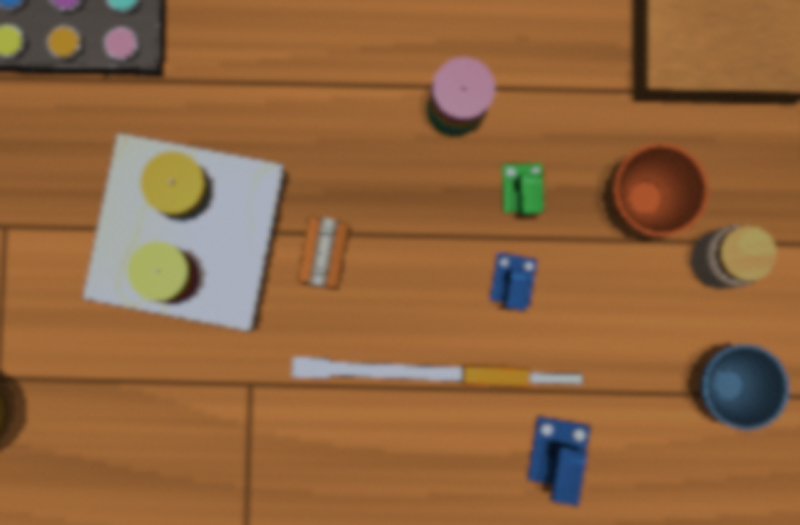

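View pics/scene1.png

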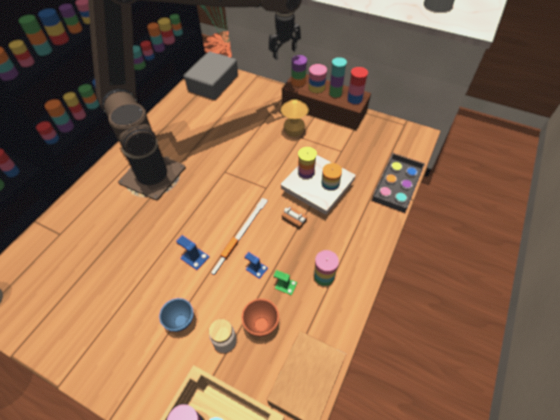

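The top view shows the plinth at zoom (185,232), the fulcrum at (324,252), the small blue keeper at (515,280), and the green and larger blue look-alikes at (523,190) and (560,460). The bar runs from its tip at (292,367) to its tail end at (582,380). Next I'll look closer with the wrist camera.

```bash
cat >> h.py <<'E'
def down(yaw,pitch=0):
    """tool x along horizontal dir at world yaw (towards bar tip), z down; pitch>0: tool x tips downward"""
    x=np.array([np.cos(yaw),np.sin(yaw),0]); y=np.array([np.sin(yaw),-np.cos(yaw),0])
    M=np.c_[x,y,[0,0,-1]]
    return R.from_matrix(M)*R.from_rotvec([0,-pitch,0])
def plan(p,Rt,n,p0=None,R0=None):
    s=ctrl.get_state()
    p0=s['eef_pos'] if p0 is None else p0; R0=R.from_quat(s['tcp_rot']) if R0 is None else R0
    t=R0.inv().apply(np.array(p)-p0); r=(R0.inv()*Rt).as_rotvec()
    print('shift',t.round(4),'rot',r.round(4),'deg',np.degrees(np.linalg.norm(r)).round(1))
    for i in range(1,n+1): print(np.r_[t*i/n,r*i/n].round(4).tolist())
E
python3 - <<'E'
from h import *
print(np.round(ctrl.camera_model('wrist')['hand_eye'],3).tolist(),np.round(ctrl.camera_model('wrist')['intrinsics'],1).tolist())
plan([0.5,-0.03,0.38],down(np.radians(87)),14)
# top depth measure of bar
E
```

```text
[[-0.001, -0.958, -0.286, 0.071], [1.0, -0.001, -0.0, -0.001], [-0.0, -0.286, 0.958, -0.179], [0.0, 0.0, 0.0, 1.0]] [[307.0, 0.0, 280.5], [0.0, 307.0, 207.2], [0.0, 0.0, 1.0]]
shift [-0.4685 -0.4976 -0.1856] rot [-2.0000e-04  1.0000e-04  1.2014e+00] deg 68.8
[-0.0335, -0.0355, -0.0133, -0.0, 0.0, 0.0858]
[-0.0669, -0.0711, -0.0265, -0.0, 0.0, 0.1716]
[-0.1004, -0.1066, -0.0398, -0.0, 0.0, 0.2574]
[-0.1339, -0.1422, -0.053, -0.0001, 0.0, 0.3432]
[-0.1673, -0.1777, -0.0663, -0.0001, 0.0, 0.4291]
[-0.2008, -0.2133, -0.0795, -0.0001, 0.0, 0.5149]
[-0.2342, -0.2488, -0.0928, -0.0001, 0.0, 0.6007]
[-0.2677, -0.2844, -0.1061, -0.0001, 0.0001, 0.6865]
[-0.3012, -0.3199, -0.1193, -0.0001, 0.0001, 0.7723]
[-0.3346, -0.3555, -0.1326, -0.0001, 0.0001, 0.8581]
[-0.3681, -0.391, -0.1458, -0.0001, 0.0001, 0.9439]
[-0.4016, -0.4265, -0.1591, -0.0002, 0.0001, 1.0297]
[-0.435, -0.4621, -0.1723, -0.0002, 0.0001, 1.1156]
[-0.4685, -0.4976, -0.1856, -0.0002, 0.0001, 1.2014]
```

Call:
carry_out(
  deltas=[-0.035,-0.037,-0.03,0,0,0.17,-0.07,-0.075,-0.05,0,0,0.34,-0.11,-0.12,-0.07,0,0,0.51,-0.15,-0.16,-0.09,0,0,0.68,-0.19,-0.2,-0.1,0,0,0.85],
)

```text
time: 1.08
eef_pos: [0.3685, 0.3542, 0.2963]
tcp_rot: [0.596, 0.803, 0.001, 0.001]
contact_force: [0.6, 0.3, 0.5]
opening: 0.998
finger_force: 0.0
```

```bash
python3 - <<'E'
from h import *
plan([0.5,0.03,0.3],down(np.radians(87)),8)
E
```

```text
shift [-0.3483  0.032  -0.0038] rot [ 0.003  -0.0012  0.3462] deg 19.8
[-0.0435, 0.004, -0.0005, 0.0004, -0.0002, 0.0433]
[-0.0871, 0.008, -0.001, 0.0008, -0.0003, 0.0865]
[-0.1306, 0.012, -0.0014, 0.0011, -0.0005, 0.1298]
[-0.1742, 0.016, -0.0019, 0.0015, -0.0006, 0.1731]
[-0.2177, 0.02, -0.0024, 0.0019, -0.0008, 0.2164]
[-0.2613, 0.024, -0.0029, 0.0023, -0.0009, 0.2596]
[-0.3048, 0.028, -0.0033, 0.0026, -0.0011, 0.3029]
[-0.3483, 0.032, -0.0038, 0.003, -0.0012, 0.3462]
```

Call:
carry_out(
  deltas=[-0.06,0.006,0,0,0,0.08,-0.13,0.012,0,0,0,0.16,-0.2,0.018,0,0,0,0.24,-0.27,0.025,0,0,0,0.3,-0.33,0.032,0,0,0,0.346],
)

```text
time: 1.7
eef_pos: [0.4876, 0.0672, 0.295]
tcp_rot: [0.724, 0.69, 0.001, 0.0]
contact_force: [1.1, 0.7, 0.4]
opening: 1.0
finger_force: 0.0
```

Call:
carry_out(
  deltas=[0,0,0,0,0,0,0,0,0,0,0,0],
)

```text
time: 1.95
eef_pos: [0.4869, 0.0693, 0.2944]
tcp_rot: [0.724, 0.69, 0.0, -0.0]
contact_force: [0.1, 0.2, 1.0]
opening: 0.997
finger_force: 0.0
```

```bash
python3 - <<'E'
from h import *
st=ctrl.get_state(); print(st['eef_pos'],st['dq'].round(3))
p,d=ctrl.read_camera('wrist'); cv2.imwrite('pics/w1.png',p[:,:,::-1]); np.savez('w1.npz',p=p,d=d,pos=st['eef_pos'],rot=st['tcp_rot'])
P=cloud('wrist',(p,d),st)
for q in ['fulcrum','plinth','bar','bar_tip','bar_tail','keeper','slab_edge']:
    print(q,[(np.round(r['uv']),round(r['score'],2),np.round(P[int(r['uv'][1]),int(r['uv'][0])],3)) for r in ctrl.find_in('wrist',q)[:4]])
E
```

```text
[0.48692799 0.06928433 0.29442777] [ 0.035 -0.007  0.006 -0.004 -0.    -0.002]
fulcrum [(array([356., 173.]), 0.9, array([0.594, 0.058, 0.038]))]
plinth [(array([373.,  89.]), 0.71, array([0.608, 0.167, 0.063]))]
bar [(array([263., 243.]), 0.83, array([ 0.451, -0.057,  0.009]))]
bar_tip [(array([264., 245.]), 0.95, array([ 0.454, -0.059,  0.009]))]
bar_tail [(array([263., 248.]), 0.73, array([ 0.451, -0.065,  0.011]))]
keeper [(array([330., 308.]), 0.83, array([ 0.562, -0.185,  0.01 ])), (array([212., 339.]), 0.71, array([ 0.348, -0.239,  0.008]))]
slab_edge [(array([370.,  91.]), 0.75, array([0.604, 0.166, 0.063])), (array([353., 175.]), 0.22, array([0.591, 0.055, 0.04 ]))]
```

View pics/w1.png

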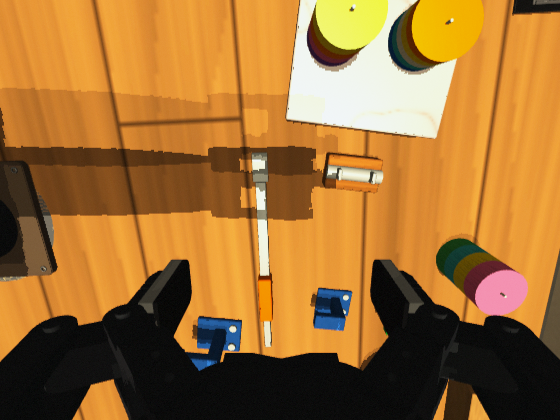

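The wrist view is clear: bar tip at (260,158), grip at (265,297), fulcrum at (355,173), small blue keeper at (332,308), slab front edge from (288,121) to (438,137). I'll fit the geometry from the depth.

```bash
cat > fit.py <<'E'
from h import *
import sys
z=np.load(sys.argv[1]); st={'tcp_rot':z['rot'],'eef_pos':z['pos']}
P=cloud('wrist',(z['p'],z['d']),st); p=z['p'].astype(int); X=P.reshape(-1,3); C=p.reshape(-1,3); hsv=cv2.cvtColor(z['p'],cv2.COLOR_RGB2HSV).reshape(-1,3)
v,u=np.mgrid[:420,:560]; u=u.ravel(); v=v.ravel()
ok=~np.isnan(X[:,0])
print('table z',np.nanmedian(X[ok&(abs(X[:,2])<.01)][:,2]))
def rect(m,n):
    q=X[m]; r=cv2.minAreaRect((q[:,:2]*1000).astype(np.float32)); print(n,m.sum(),'rect',np.round(r[0],1),np.round(r[1],1),round(r[2],1),'z',np.percentile(q[:,2],[5,50,95]).round(4)); return q
slab=ok&(u>280)&(u<470)&(v<145)&(X[:,2]>.055)&(X[:,2]<.072)&(X[:,1]<.25)
q=X[slab]; # front edge: min along y per x-bin
xs=np.arange(.535,.665,.01); e=[(x+.005,q[(q[:,0]>x)&(q[:,0]<x+.01)][:,1].min()) for x in xs if ((q[:,0]>x)&(q[:,0]<x+.01)).sum()>3]
e=np.array(e); k=np.polyfit(e[:,0],e[:,1],1); print('slab edge slope deg',np.degrees(np.arctan(k[0])),'y at x=.6',np.polyval(k,.6), 'xrange',q[:,0].min(),q[:,0].max(),'res',(e[:,1]-np.polyval(k,e[:,0])).round(4))
f=ok&(u>318)&(u<390)&(v>145)&(v<200)
rect(f&(X[:,2]>.02),'fulc all'); rect(f&(X[:,2]>.034)&(X[:,2]<.046),'ridge'); 
h=f&(X[:,2]>.046); print('horns',h.sum(),X[h].round(3).tolist()[:20])
bl=ok&(hsv[:,0]>100)&(hsv[:,0]<125)&(hsv[:,1]>100)
kp=bl&(u>305)&(u<365)&(v>280)&(v<335)
rect(kp&(X[:,2]>.057)&(X[:,2]<.072),'keeper arm top'); rect(kp&(X[:,2]<.012),'keeper foot')
b=ok&(u>240)&(u<285)&(v>145)&(v<350)&(X[:,2]>.005)&(X[:,2]<.035); rect(b,'bar')
o=b&(X[:,2]>.019); rect(o,'grip')
q=X[b]; m=q[:,:2].mean(0); w=np.linalg.svd(q[:,:2]-m,full_matrices=False)[2][0]; w*=np.sign(w[1]); s=(q[:,:2]-m)@w; print('bar dir deg',np.degrees(np.arctan2(w[1],w[0])),'ends',(m+w*s.min()).round(4),(m+w*s.max()).round(4),np.ptp(s))
E
python3 fit.py w1.npz
```

```text
table z -0.0005981050293555057
slab edge slope deg -9.936223767978085 y at x=.6 0.11715632329667766 xrange 0.4979891408147732 0.7079527370585442 res [-0.     -0.     -0.     -0.     -0.      0.      0.      0.      0.
  0.     -0.0001 -0.      0.    ]
fulc all 1896 rect [593.3  53.9] [50.2 80.3] 80.8 z [0.0273 0.03   0.0484]
ridge 570 rect [593.3  54.1] [18.5 79.7] 81.3 z [0.0346 0.0382 0.0409]
horns 107 [[0.569, 0.065, 0.047], [0.57, 0.066, 0.049], [0.572, 0.065, 0.048], [0.568, 0.064, 0.048], [0.569, 0.065, 0.051], [0.57, 0.065, 0.051], [0.571, 0.064, 0.051], [0.573, 0.064, 0.051], [0.567, 0.063, 0.049], [0.569, 0.063, 0.051], [0.57, 0.064, 0.053], [0.571, 0.063, 0.053], [0.573, 0.063, 0.051], [0.567, 0.062, 0.049], [0.568, 0.062, 0.053], [0.57, 0.062, 0.052], [0.571, 0.062, 0.053], [0.573, 0.062, 0.051], [0.567, 0.06, 0.05], [0.568, 0.061, 0.051]]
keeper arm top 416 rect [ 552.5 -173.9] [22.3 47.1] 81.5 z [0.059  0.0631 0.0645]
keeper foot 595 rect [ 567.3 -175.9] [47.7 58.8] 80.4 z [0.0034 0.0052 0.0071]
bar 2006 rect [445.5 -84.2] [346.5  54.7] 83.4 z [0.0055 0.0098 0.0259]
grip 561 rect [ 450.5 -155.7] [80.6 22. ] 88.8 z [0.0223 0.0251 0.0265]
bar dir deg 88.80206278387435 ends [ 0.4487 -0.2585] [0.4559 0.0884] 0.34700039363229246
```

```bash
python3 - <<'E'
from h import *
plan([0.4508,-0.1407,0.08],down(np.radians(88.8)),5)
E
```

```text
shift [-0.2121 -0.0265  0.2145] rot [ 0.0002  0.     -0.0245] deg 1.4
[-0.0424, -0.0053, 0.0429, 0.0, 0.0, -0.0049]
[-0.0848, -0.0106, 0.0858, 0.0001, 0.0, -0.0098]
[-0.1272, -0.0159, 0.1287, 0.0001, 0.0, -0.0147]
[-0.1697, -0.0212, 0.1716, 0.0001, 0.0, -0.0196]
[-0.2121, -0.0265, 0.2145, 0.0002, 0.0, -0.0245]
```

Call:
carry_out(
  deltas=[-0.045,-0.006,0.035,0,0,-0.005,-0.09,-0.011,0.075,0,0,-0.01,-0.135,-0.017,0.12,0,0,-0.015,-0.175,-0.022,0.165,0,0,-0.02,-0.212,-0.0265,0.2,0,0,-0.0245],
  grip=65,
)

```text
time: 2.98
eef_pos: [0.4497, -0.1421, 0.0927]
tcp_rot: [0.715, 0.699, -0.0, -0.0]
contact_force: [1.6, 0.3, 0.3]
opening: 0.651
finger_force: 0.0
```

Call:
carry_out(
  deltas=[0,0,0,0,0,0,0,0,0,0,0,0],
)

```text
time: 3.22
eef_pos: [0.4514, -0.1412, 0.0953]
tcp_rot: [0.715, 0.699, 0.0, 0.0]
contact_force: [0.3, -0.5, 0.0]
opening: 0.651
finger_force: 0.0
```

```bash
python3 - <<'E'
from h import *
plan([0.4508,-0.1407,0.005],down(np.radians(88.8)),2)
E
```

```text
shift [ 0.0005 -0.0007  0.0903] rot [ 0.0012  0.0002 -0.0016] deg 0.1
[0.0002, -0.0003, 0.0451, 0.0006, 0.0001, -0.0008]
[0.0005, -0.0007, 0.0903, 0.0012, 0.0002, -0.0016]
```

Call:
carry_out(
  deltas=[0,0,0.03,0,0,0,0,0,0.06,0,0,0,0,0,0.08,0,0,0,0,0,0.09,0,0,0,0,0,0.09,0,0,0],
)

```text
time: 3.85
eef_pos: [0.4514, -0.1409, 0.0051]
tcp_rot: [0.715, 0.7, 0.0, 0.0]
contact_force: [-0.3, -0.3, -0.2]
opening: 0.649
finger_force: 0.0
```

Call:
carry_out(
  deltas=[0,0,0,0,0,0,0,0,0,0,0,0,0,0,0,0,0,0,0,0,0,0,0,0],
  grip=0,
  grip_force=80,
)

```text
time: 4.35
eef_pos: [0.4508, -0.1415, 0.0046]
tcp_rot: [0.715, 0.699, 0.0, 0.0]
contact_force: [-0.4, 0.2, 0.5]
opening: -0.001
finger_force: 0.0
```

```bash
python3 - <<'E'
from h import *
st=ctrl.get_state()
p,d=ctrl.read_camera('wrist'); np.savez('w2.npz',p=p,d=d,pos=st['eef_pos'],rot=st['tcp_rot']); t,td=ctrl.read_camera('top'); s,_=ctrl.read_camera('scene')
print(st['opening'],st['finger_force'])
a=cv2.resize(p,(560,420)); b=cv2.resize(t[200:300,260:380],(240,200)); c=cv2.resize(s[180:310,170:300],(240,220))
o=np.zeros((420,800,3),np.uint8); o[:,:560]=a; o[:200,560:]=b; o[200:,560:]=c; cv2.imwrite('pics/w2.png',o[:,:,::-1])
E
```

```text
-0.0009449607607269276 0.0
```

View pics/w2.png

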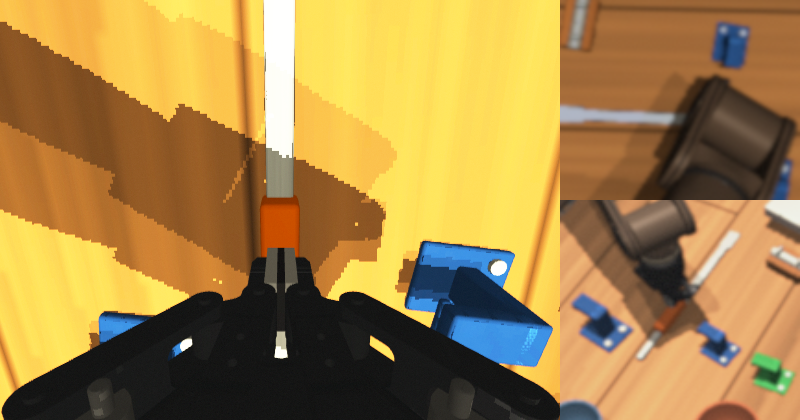

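The orange grip at (280,225) runs under the shut fingers at (280,270), so they closed on nothing. I'll check the heights.

```bash
python3 - <<'E'
from h import *
z=np.load('w2.npz'); st={'tcp_rot':z['rot'],'eef_pos':z['pos']}
P=cloud('wrist',(z['p'],z['d']),st)
for v in [180,210,230,240,246,250,255,260,270,280,300,340]:
    print(v,[P[v,u].round(3).tolist() for u in (262,272,281,288,297)])
print(P[100,450],P[150,100])
b=(abs(P[...,2]-.0255)<.004)&(np.arange(420)[:,None]<250); print(P[b].mean(0))
E
```

```text
180 [[0.441, -0.108, -0.001], [0.448, -0.106, 0.01], [0.453, -0.106, 0.009], [0.457, -0.106, 0.01], [0.462, -0.108, -0.001]]
210 [[0.442, -0.119, 0.025], [0.448, -0.119, 0.026], [0.452, -0.119, 0.025], [0.456, -0.119, 0.026], [0.461, -0.119, 0.024]]
230 [[0.442, -0.13, 0.025], [0.447, -0.13, 0.026], [0.452, -0.131, 0.024], [0.456, -0.131, 0.025], [0.461, -0.131, 0.025]]
240 [[0.441, -0.136, 0.025], [0.447, -0.136, 0.025], [0.452, -0.136, 0.026], [0.456, -0.136, 0.026], [0.461, -0.137, 0.024]]
246 [[0.441, -0.14, 0.024], [0.447, -0.14, 0.025], [0.452, -0.14, 0.024], [0.456, -0.14, 0.026], [0.461, -0.14, 0.025]]
250 [[0.441, -0.143, 0.024], [0.448, -0.132, 0.048], [0.452, -0.132, 0.048], [0.455, -0.132, 0.048], [0.461, -0.143, 0.025]]
255 [[0.441, -0.146, 0.025], [0.448, -0.132, 0.053], [0.452, -0.132, 0.054], [0.455, -0.132, 0.053], [0.461, -0.146, 0.025]]
260 [[0.443, -0.136, 0.051], [0.448, -0.132, 0.059], [0.452, -0.132, 0.058], [0.455, -0.132, 0.059], [0.46, -0.137, 0.05]]
270 [[0.443, -0.136, 0.06], [0.448, -0.133, 0.067], [0.452, -0.132, 0.068], [0.455, -0.132, 0.068], [0.459, -0.136, 0.06]]
280 [[0.444, -0.136, 0.069], [0.448, -0.131, 0.077], [0.452, -0.132, 0.076], [0.455, -0.132, 0.076], [0.458, -0.132, 0.076]]
300 [[0.445, -0.131, 0.091], [0.449, -0.131, 0.091], [0.452, -0.139, 0.079], [0.454, -0.131, 0.091], [0.457, -0.131, 0.091]]
340 [[0.447, -0.126, 0.117], [0.448, -0.149, 0.089], [0.45, -0.214, 0.012], [0.454, -0.149, 0.09], [0.456, -0.128, 0.114]]
[ 0.54981936 -0.06395791 -0.00135042] [ 0.34550497 -0.08728913 -0.00123579]
[ 0.45128494 -0.127942    0.02492159]
```

The fingertips really end about 41 mm short of the reported TCP: they show at z≈0.046 m while the TCP reads 0.005 m. I'll open and go lower in guarded steps, watching the force.

Call:
carry_out(
  deltas=[0,0,0,0,0,0,0,0,0,0,0,0,0,0,0.006,0,0,0,0,0,0.013,0,0,0,0,0,0.02,0,0,0],
  grip=65,
)

```text
time: 5.12
eef_pos: [0.4504, -0.1412, -0.0163]
tcp_rot: [0.715, 0.699, -0.0, -0.0]
contact_force: [-0.3, 0.9, -0.5]
opening: 0.649
finger_force: 0.0
```

```bash
python3 - <<'E'
from h import *
st=ctrl.get_state()
p,d=ctrl.read_camera('wrist'); np.savez('w3.npz',p=p,d=d,pos=st['eef_pos'],rot=st['tcp_rot']); cv2.imwrite('pics/w3.png',p[:,:,::-1])
print(st['eef_pos'],st['opening'],st['contact_force'],R.from_quat(st['tcp_rot']).as_matrix().round(3).tolist())
P=cloud('wrist',(p,d),st)
q=P.reshape(-1,3); q=q[~np.isnan(q[:,0])]; T=R.from_quat(st['tcp_rot']).inv().apply(q-st['eef_pos'])
m=(abs(T[:,0])<.02)&(abs(T[:,1])<.06)&(T[:,2]<-.01); h=np.histogram(T[m][:,2],bins=np.arange(-.1,0,.005)); print(list(zip(h[1].round(3),h[0])))
for s in (-1,1):
    k=m&(T[:,1]*s>.01)&(T[:,2]>-.08); i=np.argsort(T[k][:,2])[-6:]; print(T[k][i].round(3).tolist())
E
```

```text
[ 0.45036863 -0.14121786 -0.01632946] 0.6487949654903379 [-0.33977047  0.94299706 -0.52327293] [[0.023, 1.0, -0.001], [1.0, -0.023, 0.0], [0.0, -0.001, -1.0]]
[(np.float64(-0.1), np.int64(4515)), (np.float64(-0.095), np.int64(3892)), (np.float64(-0.09), np.int64(1433)), (np.float64(-0.085), np.int64(535)), (np.float64(-0.08), np.int64(818)), (np.float64(-0.075), np.int64(564)), (np.float64(-0.07), np.int64(627)), (np.float64(-0.065), np.int64(566)), (np.float64(-0.06), np.int64(491)), (np.float64(-0.055), np.int64(450)), (np.float64(-0.05), np.int64(371)), (np.float64(-0.045), np.int64(3190)), (np.float64(-0.04), np.int64(161)), (np.float64(-0.035), np.int64(0)), (np.float64(-0.03), np.int64(0)), (np.float64(-0.025), np.int64(0)), (np.float64(-0.02), np.int64(7766)), (np.float64(-0.015), np.int64(1294)), (np.float64(-0.01), np.int64(0))]
[[0.013, -0.031, -0.014], [-0.001, -0.049, -0.014], [-0.011, -0.057, -0.014], [-0.016, -0.023, -0.014], [-0.01, -0.047, -0.014], [-0.009, -0.017, -0.014]]
[[0.018, 0.044, -0.014], [0.018, 0.059, -0.014], [-0.002, 0.048, -0.014], [0.01, 0.031, -0.013], [0.019, 0.053, -0.013], [0.017, 0.047, -0.013]]
```

View pics/w3.png

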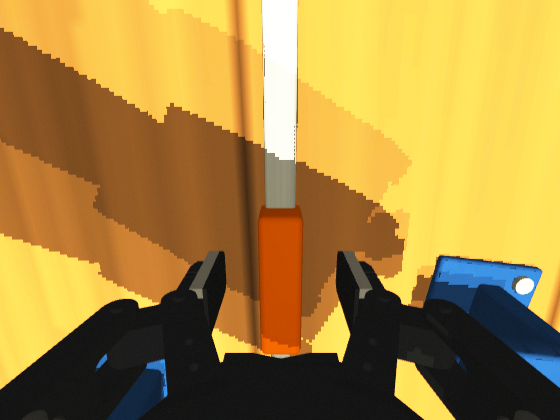

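The view shows the open fingers straddling the grip, with tips at (210,255) and (350,255) and the grip at (280,280), still above it. Going 20 mm lower and closing.

Call:
carry_out(
  deltas=[0,0,0.007,0,0,0,0,0,0.014,0,0,0,0,0,0.019,0,0,0,0,0,0.0195,0,0,0],
)

```text
time: 5.68
eef_pos: [0.4503, -0.1412, -0.0356]
tcp_rot: [0.715, 0.699, -0.0, -0.0]
contact_force: [0.5, -0.6, -0.7]
opening: 0.652
finger_force: 0.0
```

Call:
carry_out(
  deltas=[0,0,0,0,0,0,0,0,0,0,0,0,0,0,0,0,0,0],
  grip=0,
  grip_force=90,
)

```text
time: 6.05
eef_pos: [0.4512, -0.1417, -0.0345]
tcp_rot: [0.715, 0.699, 0.0, 0.001]
contact_force: [-0.3, 0.5, 2.8]
opening: 0.24
finger_force: 90.5
```

```bash
cat >> h.py <<'E'
F=np.array([.5933,.0540]); FY=np.radians(80.9)
OFF=[0.0143,0.,0.0345]   # tcp in bar frame: y, x, z below underside
def pose(xr,psi,th,L,c):
    """xr lateral at ridge, psi yaw deg (tip to +fx), th pitch deg (tip down), L ridge->tip, c clearance"""
    fx=np.array([np.sin(FY),-np.cos(FY)]); w=FY-np.radians(psi)
    Rt=down(w,np.radians(th)); d=Rt.apply([1,0,0])
    rp=np.r_[F+fx*xr,.040+c]
    return rp+d*(OFF[0]-(.245-L))+Rt.apply([0,-OFF[1],OFF[2]]),Rt
def where(p=None,Rt=None):
    """bar as held: xr, psi, th, L, c from the measured pose"""
    s=ctrl.get_state(); p=s['eef_pos'] if p is None else p; Rt=R.from_quat(s['tcp_rot']) if Rt is None else Rt
    o=p-Rt.apply([OFF[0],-OFF[1],OFF[2]]); d=Rt.apply([1,0,0])
    f=np.array([np.cos(FY),np.sin(FY)]); fx=np.array([f[1],-f[0]])
    t=-((o[:2]-F)@f)/(d[:2]@f); r=o+d*t; tip=o+d*.245; tail=o-d*.075
    loc=lambda q:(np.r_[(q[:2]-F)@fx,(q[:2]-F)@f,q[2]]*1000).round(1)
    print('xr %.1f psi %.2f th %.2f L %.1f c %.1f'%((r[:2]-F)@fx*1e3,np.degrees(FY-np.arctan2(d[1],d[0])),-np.degrees(np.arcsin(d[2])),(.245-t)*1e3,(r[2]-.04)*1e3),'tip',loc(tip),'tail',loc(tail),'F',s['contact_force'].round(1),'t',s['time'])
E
python3 - <<'E'
from h import *
where()
p,Rt=pose(-.0055,10,15,.058,.05)
print(p)
s=ctrl.get_state()
plan(p,Rt,8)
E
```

```text
xr -139.1 psi -7.83 th 0.03 L 13.0 c -40.1 tip [-1.408e+02  1.290e+01 -1.000e-01] tail [-9.730e+01 -3.041e+02  1.000e-01] F [-0.3  0.5  2.8] t 6.05
[ 0.53036243 -0.11119984  0.10137361]
shift [ 0.0321  0.0786 -0.1358] rot [ 0.0417 -0.2592  0.3092] deg 23.2
[0.004, 0.0098, -0.017, 0.0052, -0.0324, 0.0386]
[0.008, 0.0197, -0.034, 0.0104, -0.0648, 0.0773]
[0.012, 0.0295, -0.0509, 0.0157, -0.0972, 0.1159]
[0.0161, 0.0393, -0.0679, 0.0209, -0.1296, 0.1546]
[0.0201, 0.0491, -0.0849, 0.0261, -0.162, 0.1932]
[0.0241, 0.059, -0.1019, 0.0313, -0.1944, 0.2319]
[0.0281, 0.0688, -0.1188, 0.0365, -0.2268, 0.2705]
[0.0321, 0.0786, -0.1358, 0.0417, -0.2592, 0.3092]
```

Call:
carry_out(
  deltas=[0,0,-0.02,0,0,0,0,0,-0.05,0,0,0,0,0,-0.09,0,0,0,0,0,-0.13,0,0,0,0,0,-0.14,0,0,0],
)

```text
time: 6.68
eef_pos: [0.452, -0.1422, 0.1071]
tcp_rot: [0.715, 0.699, 0.001, 0.002]
contact_force: [-0.0, 0.4, -2.9]
opening: 0.238
finger_force: 89.6
```

```bash
python3 - <<'E'
from h import *
p,Rt=pose(-.0055,10,15,.058,.05)
plan(p,Rt,4);where()
E
```

```text
shift [0.0327 0.0776 0.006 ] rot [ 0.0455 -0.2578  0.3085] deg 23.2
[0.0082, 0.0194, 0.0015, 0.0114, -0.0644, 0.0771]
[0.0164, 0.0388, 0.003, 0.0227, -0.1289, 0.1542]
[0.0245, 0.0582, 0.0045, 0.0341, -0.1933, 0.2314]
[0.0327, 0.0776, 0.006, 0.0455, -0.2578, 0.3085]
xr -138.3 psi -7.81 th 0.15 L 12.7 c 101.0 tip [-140.1   12.6  141. ] tail [ -96.5 -304.4  141.8] F [-0.   0.4 -2.9] t 6.675
```

Call:
carry_out(
  deltas=[0.008,0.015,0,0.011,-0.064,0.077,0.016,0.035,0,0.023,-0.129,0.154,0.024,0.055,0,0.034,-0.193,0.231,0.032,0.077,0.005,0.0455,-0.258,0.3085,0.0325,0.0775,0.006,0.0455,-0.258,0.3085],
)

```text
time: 7.3
eef_pos: [0.5283, -0.1088, 0.0956]
tcp_rot: [0.807, 0.577, -0.109, 0.071]
contact_force: [-0.5, 0.3, -3.7]
opening: 0.238
finger_force: 89.6
```

Call:
carry_out(
  deltas=[0,0,0,0,0,0,0,0,0,0,0,0],
)

```text
time: 7.55
eef_pos: [0.5278, -0.111, 0.0982]
tcp_rot: [0.808, 0.575, -0.108, 0.073]
contact_force: [0.0, 0.2, -2.3]
opening: 0.233
finger_force: 89.6
```

```bash
python3 - <<'E'
from h import *
where()
st=ctrl.get_state()
p,d=ctrl.read_camera('wrist'); np.savez('w4.npz',p=p,d=d,pos=st['eef_pos'],rot=st['tcp_rot']); cv2.imwrite('pics/w4.png',p[:,:,::-1])
E
```

```text
xr -8.0 psi 9.95 th 14.94 L 57.8 c 47.0 tip [ 1.7 55.  72.1] tail [ -51.7 -249.5  154.6] F [ 0.   0.2 -2.3] t 7.55
```

View pics/w4.png

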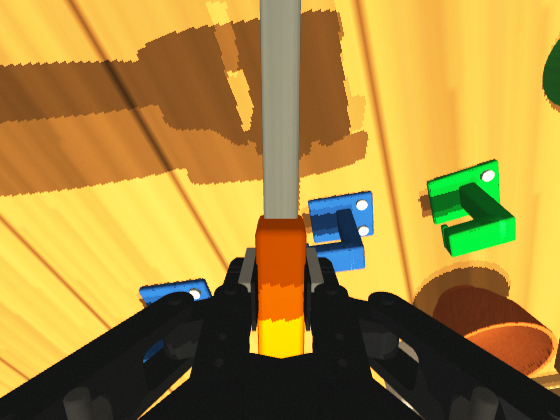

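Bar held straight between the fingers, with its shaft at (281,100) and the keeper's mouth at (340,225). I'll check the in-hand bar pose from depth.

```bash
python3 - <<'E'
from h import *
z=np.load('w4.npz'); K=ctrl.camera_model('wrist'); 
P=cloud('wrist',(z['p'],z['d']),{'tcp_rot':[0,0,0,1.],'eef_pos':np.zeros(3)}) # tool frame
for v in [5,60,120,180,205,225,240,300]:
    row=P[v]; m=(row[:,2]<-.03)&(row[:,2]>-.08)&(abs(row[:,1])<.02)&(np.arange(560)>255)&(np.arange(560)<310); q=row[m]
    print(v,'x %.4f z %.4f'%(np.median(q[:,0]),np.median(q[:,2])),'y',q[:,1].min().round(4),q[:,1].max().round(4))
col=P[205:235,281]; print(np.c_[np.arange(205,235),col[:,[0,2]].round(4)].tolist())
p,Rt=pose(-.0055,10,15,.056,.012); plan(p,Rt,4)
E
```

```text
5 x 0.1127 z -0.0430 y -0.0067 0.0089
60 x 0.0933 z -0.0431 y -0.0066 0.0087
120 x 0.0701 z -0.0434 y -0.0067 0.0086
180 x 0.0443 z -0.0434 y -0.0067 0.0086
205 x 0.0326 z -0.0434 y -0.0063 0.0088
225 x 0.0260 z -0.0520 y -0.0095 0.0122
240 x 0.0220 z -0.0593 y -0.0091 0.0121
300 x -0.0066 z -0.0596 y -0.0089 0.0124
[[205.0, 0.0327, -0.0437], [206.0, 0.0324, -0.0441], [207.0, 0.0316, -0.043], [208.0, 0.0313, -0.0437], [209.0, 0.0303, -0.042], [210.0, 0.0301, -0.043], [211.0, 0.0298, -0.0436], [212.0, 0.0292, -0.0431], [213.0, 0.0289, -0.0439], [214.0, 0.0284, -0.0438], [215.0, 0.0279, -0.0436], [216.0, 0.0272, -0.0429], [217.0, 0.0272, -0.0444], [218.0, 0.0261, -0.0428], [219.0, 0.0264, -0.0449], [220.0, 0.0258, -0.0446], [221.0, 0.026, -0.0468], [222.0, 0.0265, -0.0495], [223.0, 0.0262, -0.05], [224.0, 0.0263, -0.0514], [225.0, 0.026, -0.052], [226.0, 0.026, -0.0532], [227.0, 0.0258, -0.0538], [228.0, 0.0261, -0.0561], [229.0, 0.026, -0.0568], [230.0, 0.0259, -0.0577], [231.0, 0.0253, -0.0574], [232.0, 0.0251, -0.058], [233.0, 0.025, -0.059], [234.0, 0.0246, -0.0591]]
shift [0.0077 0.0024 0.0339] rot [-0.0058 -0.001   0.0006] deg 0.3
[0.0019, 0.0006, 0.0085, -0.0014, -0.0003, 0.0001]
[0.0039, 0.0012, 0.0169, -0.0029, -0.0005, 0.0003]
[0.0058, 0.0018, 0.0254, -0.0043, -0.0008, 0.0004]
[0.0077, 0.0024, 0.0339, -0.0058, -0.001, 0.0006]
```

Call:
carry_out(
  deltas=[0.002,0.001,0.007,0,0,0,0.004,0.0015,0.016,0,0,0,0.006,0.002,0.026,0,0,0,0.0075,0.0025,0.033,0,0,0,0.0075,0.0025,0.034,0,0,0],
)

```text
time: 8.22
eef_pos: [0.5299, -0.1127, 0.0631]
tcp_rot: [0.807, 0.575, -0.108, 0.073]
contact_force: [0.4, -0.2, -2.5]
opening: 0.243
finger_force: 89.6
```

Call:
carry_out(
  deltas=[0,0,0,0,0,0],
)

```text
time: 8.35
eef_pos: [0.5307, -0.1129, 0.0641]
tcp_rot: [0.808, 0.575, -0.107, 0.073]
contact_force: [0.8, 0.1, -3.6]
opening: 0.24
finger_force: 89.6
```

```bash
sed -i 's/^OFF=.*/OFF=[0.0140,0.,0.0340]/' h.py; python3 - <<'E'
from h import *
where()
p,Rt=pose(-.0055,10,15,.054,.001); plan(p,Rt,4)
E
```

```text
xr -4.7 psi 9.93 th 14.95 L 56.5 c 12.0 tip [ 4.8 53.8 37.4] tail [ -48.5 -250.8  120. ] F [ 0.8  0.1 -3.6] t 8.35
shift [ 0.0002 -0.0008  0.0105] rot [-0.0047 -0.0009  0.0012] deg 0.3
[0.0, -0.0002, 0.0026, -0.0012, -0.0002, 0.0003]
[0.0001, -0.0004, 0.0052, -0.0024, -0.0004, 0.0006]
[0.0001, -0.0006, 0.0079, -0.0036, -0.0007, 0.0009]
[0.0002, -0.0008, 0.0105, -0.0047, -0.0009, 0.0012]
```

Call:
carry_out(
  deltas=[0,-0.0005,0.003,0,0,0,0,-0.001,0.006,0,0,0,0,-0.001,0.009,0,0,0,0,-0.001,0.0105,0,0,0,0,-0.001,0.0105,0,0,0],
)

```text
time: 8.98
eef_pos: [0.5286, -0.115, 0.0539]
tcp_rot: [0.808, 0.575, -0.107, 0.073]
contact_force: [0.3, 0.6, -3.6]
opening: 0.233
finger_force: 89.6
```

```bash
python3 - <<'E'
from h import *
where(); print(ctrl.get_state()['wrist_torque'])
st=ctrl.get_state()
p,d=ctrl.read_camera('top'); P=cloud('top',(p,d)); cv2.imwrite('pics/t4.png',cv2.resize(p[150:260,170:330],None,fx=5,fy=5,interpolation=cv2.INTER_CUBIC)[:,:,::-1])
E
```

```text
xr -6.0 psi 9.93 th 14.95 L 53.9 c 1.0 tip [ 3.  51.3 27.1] tail [ -50.3 -253.2  109.7] F [ 0.3  0.6 -3.6] t 8.975
[ 0.09861081 -0.01830781  0.0266934 ]
```

View pics/t4.png

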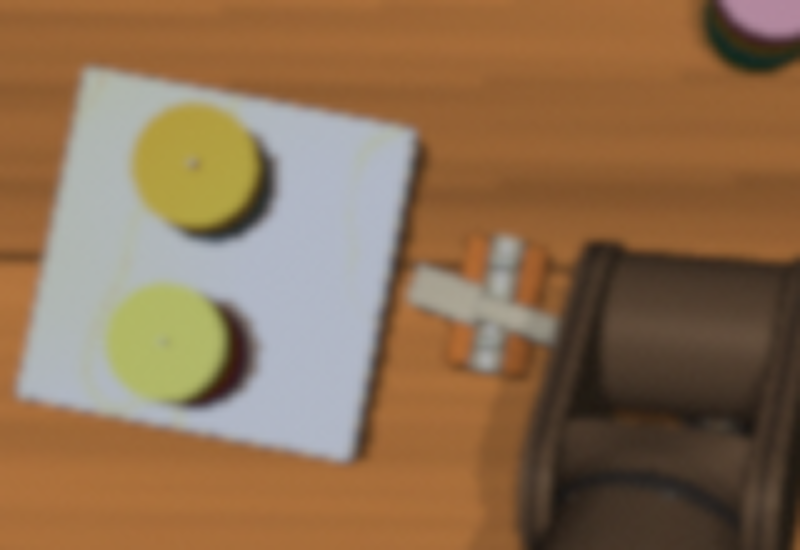

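The bar shows laid over the ridge between the horns at (492,310), with its tip at (410,285) about 12 mm short of the slab edge. Now advancing to feel for the pad.

Call:
carry_out(
  deltas=[0.004,0,0,0,0,0,0.009,0,0,0,0,0,0.014,0,0,0,0,0,0.017,0,0,0,0,0,0.018,0,0,0,0,0],
)

```text
time: 9.65
eef_pos: [0.5344, -0.0983, 0.0492]
tcp_rot: [0.807, 0.575, -0.107, 0.073]
contact_force: [-0.2, 0.4, -4.1]
opening: 0.234
finger_force: 89.6
```

```bash
cat >> h.py <<'E'
def corner(p=None,Rt=None):
    s=ctrl.get_state(); p=s['eef_pos'] if p is None else p; Rt=R.from_quat(s['tcp_rot']) if Rt is None else Rt
    o=p-Rt.apply([OFF[0],-OFF[1],OFF[2]]); py=np.array([np.cos(np.radians(80.06)),np.sin(np.radians(80.06))])
    e=(np.array([.6,.1172]))@py
    c=[(o+Rt.apply([.245,sx,-h]))[:2]@py-e for sx in(-.012,.012) for h in (0,.006)]
    f=s['contact_force']; print('tip in from slab edge %.2f mm; axial F %.2f'%(max(c)*1e3,Rt.inv().apply(f)[0]))
E
python3 - <<'E'
from h import *
where();corner()
E
```

```text
xr -6.0 psi 9.90 th 14.95 L 72.2 c 1.1 tip [ 6.  68.8 22.5] tail [ -47.1 -235.8  105. ] F [-0.2  0.4 -4.1] t 9.65
tip in from slab edge 8.86 mm; axial F 1.36
```

Call:
carry_out(
  deltas=[0.001,0,0,0,0,0,0.002,0,0,0,0,0,0.003,0,0,0,0,0,0.004,0,0,0,0,0,0.004,0,0,0,0,0],
)

```text
time: 10.28
eef_pos: [0.5356, -0.0949, 0.0483]
tcp_rot: [0.808, 0.575, -0.107, 0.073]
contact_force: [-0.9, -0.2, -3.3]
opening: 0.234
finger_force: 89.6
```

Call:
carry_out(
  deltas=[0.001,0,0,0,0,0,0.002,0,0,0,0,0,0.003,0,0,0,0,0,0.004,0,0,0,0,0,0.004,0,0,0,0,0],
)

```text
time: 10.9
eef_pos: [0.5369, -0.0912, 0.0473]
tcp_rot: [0.807, 0.575, -0.107, 0.073]
contact_force: [-0.7, -0.4, -3.3]
opening: 0.238
finger_force: 89.6
```

Call:
carry_out(
  deltas=[0.001,0,0,0,0,0,0.002,0,0,0,0,0,0.003,0,0,0,0,0,0.003,0,0,0,0,0],
)

```text
time: 11.4
eef_pos: [0.5378, -0.0885, 0.0465]
tcp_rot: [0.807, 0.575, -0.107, 0.073]
contact_force: [-0.2, -0.1, -3.1]
opening: 0.241
finger_force: 89.6
```

Call:
carry_out(
  deltas=[0.001,0,0,0,0,0,0.002,0,0,0,0,0,0.003,0,0,0,0,0,0.003,0,0,0,0,0],
)

```text
time: 11.9
eef_pos: [0.5388, -0.086, 0.0458]
tcp_rot: [0.807, 0.575, -0.108, 0.074]
contact_force: [-0.3, -1.3, -3.1]
opening: 0.235
finger_force: 89.6
```

Call:
carry_out(
  deltas=[0.0007,0,0,0,0,0,0.0014,0,0,0,0,0,0.002,0,0,0,0,0,0.002,0,0,0,0,0],
)

```text
time: 12.4
eef_pos: [0.5393, -0.0844, 0.0454]
tcp_rot: [0.807, 0.575, -0.108, 0.074]
contact_force: [-2.4, -3.8, -1.2]
opening: 0.242
finger_force: 89.7
```

```bash
python3 - <<'E'
from h import *
where();corner()
E
```

```text
xr -5.9 psi 9.90 th 15.00 L 87.5 c 1.1 tip [ 8.7 83.2 18.5] tail [ -44.5 -221.3  101.3] F [-2.4 -3.8 -1.2] t 12.4
tip in from slab edge 23.37 mm; axial F -3.87
```

```bash
cat >> h.py <<'E'
from scipy.optimize import brentq
FACE=21.2
def comp(p,Rt):
    o=p-Rt.apply([OFF[0],-OFF[1],OFF[2]]); a=np.radians(80.06); py=np.array([np.cos(a),np.sin(a)]); e=np.array([.6,.1172])@py
    pts=np.array([o+Rt.apply([.245,sx,-h]) for sx in(-.012,.012) for h in(0,.006)])
    s=(pts[:,:2]@py-e)*1e3-160; z=pts[:,2]*1e3
    g=lambda f:max(s*np.sin(f)+z*np.cos(f))-34
    phi=brentq(g,0,.3) if g(0)>0 else 0.
    return max(s*np.cos(phi)-z*np.sin(phi))+160-FACE,np.degrees(phi)
def solveL(xr,psi,th,c,want=3.):
    return brentq(lambda L:comp(*pose(xr,psi,th,L,c))[0]-want,.06,.12)
def tipx(xr,psi,L): return xr*1e3+L*1e3*np.sin(np.radians(psi))
E
python3 - <<'E'
from h import *
st=ctrl.get_state(); print(comp(st['eef_pos'],R.from_quat(st['tcp_rot'])))
for th in [15,13,12,10,8,6,4,2,0,-2]:
    L=solveL(-.0055,10,th,0.0); print(th,round(L*1e3,1),comp(*pose(-.0055,10,th,L,0))[1].round(2))
for xr,psi in [(-.0055,10),(.005,3.4)]:
    for th in (-2,0):
        L=solveL(xr,psi,th,0.0); print(xr,psi,th,round(L*1e3,1),tipx(xr,psi,L), 'tail fx',xr*1e3-(320-L*1e3)*np.sin(np.radians(psi)))
p,Rt=pose(-.0055,10,15,.0885,.0005); plan(p,Rt,1)
L=solveL(-.0055,10,10,0.0); p2,R2=pose(-.0055,10,10,L,0); plan(p2,R2,4)
E
```

```text
(np.float64(2.1731791864100565), np.float64(0.0))
15 88.3 0.0
13 87.8 0.0
12 87.6 0.0
10 87.2 0.0
8 86.9 0.0
6 87.5 1.19
4 88.3 2.47
2 89.1 3.78
0 90.0 5.11
-2 91.0 6.46
-0.0055 10 -2 91.0 10.304927499358495 tail fx -45.26248935405921
-0.0055 10 0 90.0 10.1211710382089 tail fx -45.446245815208805
0.005 3.4 -2 91.2 10.406966339074106 tail fx -8.571073205233613
0.005 3.4 0 90.1 10.344801847322312 tail fx -8.633237696985407
shift [0.0013 0.0003 0.0006] rot [-0.0049  0.0001  0.0016] deg 0.3
[0.0013, 0.0003, 0.0006, -0.0049, 0.0001, 0.0016]
shift [0.0036 0.0004 0.0135] rot [-0.005   0.0873  0.0014] deg 5.0
[0.0009, 0.0001, 0.0034, -0.0012, 0.0218, 0.0004]
[0.0018, 0.0002, 0.0067, -0.0025, 0.0437, 0.0007]
[0.0027, 0.0003, 0.0101, -0.0037, 0.0655, 0.0011]
[0.0036, 0.0004, 0.0135, -0.005, 0.0873, 0.0014]
```

Call:
carry_out(
  deltas=[0.0005,0,0,0,0,0,0.001,0,0.0005,0,0,0,0.001,0,0.0005,0,0,0],
)

```text
time: 12.78
eef_pos: [0.5397, -0.0837, 0.0448]
tcp_rot: [0.808, 0.575, -0.108, 0.074]
contact_force: [-1.9, -4.7, -0.7]
opening: 0.241
finger_force: 89.7
```

```bash
python3 - <<'E'
from h import *
where();corner()
L=solveL(-.0055,10,10,0.0); p2,R2=pose(-.0055,10,10,L,0); plan(p2,R2,4)
E
```

```text
xr -5.7 psi 9.93 th 15.00 L 88.3 c 0.7 tip [ 9.  84.  17.8] tail [ -44.3 -220.4  100.6] F [-1.9 -4.7 -0.7] t 12.775
tip in from slab edge 24.17 mm; axial F -4.69
shift [0.0026 0.0003 0.013 ] rot [-0.0048  0.0873  0.0009] deg 5.0
[0.0006, 0.0001, 0.0033, -0.0012, 0.0218, 0.0002]
[0.0013, 0.0001, 0.0065, -0.0024, 0.0437, 0.0005]
[0.0019, 0.0002, 0.0098, -0.0036, 0.0655, 0.0007]
[0.0026, 0.0003, 0.013, -0.0048, 0.0873, 0.0009]
```

Call:
carry_out(
  deltas=[0.0005,0,0.0025,0,0.0175,0,0.001,0,0.005,0,0.035,0,0.0015,0,0.0078,0,0.0525,0,0.0021,0,0.0104,0,0.07,0,0.0026,0,0.013,0,0.087,0],
)

```text
time: 13.4
eef_pos: [0.5398, -0.0834, 0.0313]
tcp_rot: [0.812, 0.578, -0.071, 0.048]
contact_force: [-1.1, 1.8, 2.1]
opening: 0.237
finger_force: 90.4
```

```bash
python3 - <<'E'
from h import *
where();corner()
L=solveL(-.0055,10,6,0.0); p2,R2=pose(-.0055,10,6,L,0); plan(p2,R2,4)
E
```

```text
xr -5.6 psi 9.98 th 9.81 L 88.4 c 0.5 tip [ 9.5 85.8 25.5] tail [ -45.1 -224.8   80. ] F [-1.1  1.8  2.1] t 13.4
tip in from slab edge 25.42 mm; axial F 0.99
shift [0.0018 0.0002 0.01  ] rot [-0.0042  0.0665  0.0001] deg 3.8
[0.0004, 0.0001, 0.0025, -0.001, 0.0166, 0.0]
[0.0009, 0.0001, 0.005, -0.0021, 0.0332, 0.0001]
[0.0013, 0.0002, 0.0075, -0.0031, 0.0499, 0.0001]
[0.0018, 0.0002, 0.01, -0.0042, 0.0665, 0.0001]
```

Call:
carry_out(
  deltas=[0.0002,0,0.002,0,0.0135,0,0.0006,0,0.004,0,0.027,0,0.001,0,0.006,0,0.04,0,0.0014,0,0.008,0,0.0535,0,0.0018,0,0.01,0,0.0665,0],
)

```text
time: 14.02
eef_pos: [0.5401, -0.0825, 0.0212]
tcp_rot: [0.814, 0.579, -0.043, 0.029]
contact_force: [0.3, 6.4, 1.1]
opening: 0.233
finger_force: 90.5
```

```bash
python3 - <<'E'
from h import *
where();s=ctrl.get_state();print(comp(s['eef_pos'],R.from_quat(s['tcp_rot'])),s['wrist_torque'])
L=solveL(-.0055,10,3,0.0); p2,R2=pose(-.0055,10,3,L,0); plan(p2,R2,1)
E
```

```text
xr -5.5 psi 10.00 th 5.95 L 88.3 c 0.2 tip [ 9.7 86.5 31.1] tail [ -45.6 -227.    64.2] F [0.3 6.4 1.1] t 14.025
(np.float64(3.7051296256310486), np.float64(1.3119449462297998)) [ 0.77616533 -0.24760884  0.17279763]
shift [0.0024 0.0002 0.0075] rot [-0.0038  0.0514 -0.0001] deg 3.0
[0.0024, 0.0002, 0.0075, -0.0038, 0.0514, -0.0001]
```

Call:
carry_out(
  deltas=[0.0005,0,0.0015,0,0.01,0,0.001,0,0.003,0,0.02,0,0.0014,0,0.0045,0,0.031,0,0.0019,0,0.006,0,0.041,0,0.0024,0,0.0075,0,0.0515,0],
)

```text
time: 14.65
eef_pos: [0.5406, -0.0815, 0.0138]
tcp_rot: [0.814, 0.58, -0.023, 0.014]
contact_force: [1.2, 5.5, 2.9]
opening: 0.24
finger_force: 90.6
```

```bash
cat > c.py <<'E'
from h import *
import sys
where();s=ctrl.get_state();print(comp(s['eef_pos'],R.from_quat(s['tcp_rot'])),s['wrist_torque'].round(2))
if len(sys.argv)>4:
    xr,psi,th,c=map(float,sys.argv[1:5]); L=solveL(xr/1e3,psi,th,c/1e3); plan(*pose(xr/1e3,psi,th,L,c/1e3),1)
E
python3 c.py -5.5 10 0.5 0; python3 - <<'E'
from h import *
p,d=ctrl.read_camera('top'); P=cloud('top',(p,d)); np.savez('t5.npz',p=p,d=d)
o=np.load('top1.npz'); Q=cloud('top',(o['p'],o['d']))
m=(Q[...,2]>.055)&(Q[...,2]<.072)&(Q[...,1]>.11)&(Q[...,1]<.3)&(Q[...,0]>.48)&(Q[...,0]<.73)
dz=(P-Q)[...,2]; print('dz front',np.nanmedian(dz[m&(Q[...,1]<.15)]),'back',np.nanmedian(dz[m&(Q[...,1]>.25)]))
E
```

```text
xr -5.5 psi 10.00 th 3.06 L 88.3 c 0.1 tip [ 9.8 86.8 35.4] tail [ -45.6 -227.9   52.5] F [1.2 5.5 2.9] t 14.65
(np.float64(2.5109015185137658), np.float64(3.148971317859441)) [ 0.48 -0.09  0.15]
shift [0.0031 0.0001 0.0064] rot [-0.0039  0.0446 -0.    ] deg 2.6
[0.0031, 0.0001, 0.0064, -0.0039, 0.0446, -0.0]
dz front 0.006463199102406746 back 0.0011211974542372771
```

Call:
carry_out(
  deltas=[0.0006,0,0.0013,0,0.009,0,0.0012,0,0.0026,0,0.018,0,0.0018,0,0.0038,0,0.027,0,0.0025,0,0.0051,0,0.036,0,0.0031,0,0.0064,0,0.0446,0],
)

```text
time: 15.32
eef_pos: [0.5412, -0.0803, 0.0077]
tcp_rot: [0.814, 0.58, -0.006, 0.002]
contact_force: [-0.5, 2.1, 6.0]
opening: 0.237
finger_force: 91.0
```

```bash
python3 c.py -5.5 10 -2.2 0
```

```text
xr -5.3 psi 9.94 th 0.67 L 88.3 c 0.0 tip [ 9.9 87.  39. ] tail [ -45.3 -228.2   42.7] F [-0.5  2.1  6. ] t 15.325
(np.float64(1.690646984094844), np.float64(4.658140354623804)) [-0.03  0.22  0.25]
shift [ 0.0047 -0.0001  0.007 ] rot [-0.0039  0.05    0.0009] deg 2.9
[0.0047, -0.0001, 0.007, -0.0039, 0.05, 0.0009]
```

Call:
carry_out(
  deltas=[0.0011,0,0.0014,0,0.01,0,0.0022,0,0.0028,0,0.02,0,0.0033,0,0.0042,0,0.03,0,0.0044,0,0.0056,0,0.04,0,0.0055,0,0.007,0,0.05,0],
)

```text
time: 15.95
eef_pos: [0.5424, -0.0789, 0.0012]
tcp_rot: [0.813, 0.582, 0.012, -0.01]
contact_force: [-6.4, -10.0, 9.9]
opening: 0.236
finger_force: 91.4
```

```bash
python3 c.py -5.5 10 -2.2 0; python3 - <<'E'
from h import *
st=ctrl.get_state()
p,d=ctrl.read_camera('wrist'); np.savez('w5.npz',p=p,d=d,pos=st['eef_pos'],rot=st['tcp_rot']); cv2.imwrite('pics/w5.png',p[:,:,::-1])
P=cloud('wrist',(p,d),st); T=cloud('wrist',(p,d),{'tcp_rot':[0,0,0,1.],'eef_pos':np.zeros(3)})
for v in [5,60,120,180]:
    m=(T[v,:,2]<-.03)&(T[v,:,2]>-.08)&(abs(T[v,:,1])<.02); q=T[v][m]; print(v,np.median(q[:,0]).round(4),np.median(q[:,2]).round(4),q[:,1].min().round(4),q[:,1].max().round(4))
v,u=np.mgrid[:420,:560]; col=T[200:260,281]; i=np.argmax(col[:,2]<-.05); print('grip front x',col[i-3:i+3,0].round(4))
E
```

```text
xr -5.1 psi 9.76 th -1.80 L 88.5 c -0.4 tip [ 9.9 87.2 42.4] tail [ -44.4 -228.1   32.4] F [ -6.4 -10.    9.9] t 15.95
(np.float64(0.8113343720750272), np.float64(6.057658092601605)) [-1.75  0.96  0.48]
shift [ 0.0028 -0.0008  0.0006] rot [-0.0032  0.007   0.0042] deg 0.5
[0.0028, -0.0008, 0.0006, -0.0032, 0.007, 0.0042]
5 0.1125 -0.043 -0.0074 0.0085
60 0.0931 -0.0434 -0.007 0.0084
120 0.0698 -0.0434 -0.007 0.0083
180 0.044 -0.0435 -0.0066 0.0087
grip front x [0.0255 0.0255 0.0259 0.0258 0.0256 0.0255]
```

View pics/w5.png

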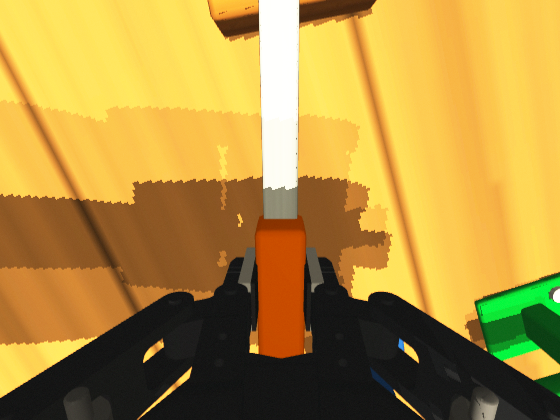

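The wrist view shows the bar straight in the fingers and lying over the fulcrum at (290,15). I'll use the top camera to check whether the plinth has slid.

```bash
cat > slide.py <<'E'
from h import *
import sys
a=np.radians(80.06); py=np.array([np.cos(a),np.sin(a)]); px=np.array([py[1],-py[0]])
m=ctrl.camera_model('top'); K=np.array(m['intrinsics']); E=np.array(m['extrinsics'])
def proj(p): c=p@E[:3,:3].T+E[:3,3]; return c[:,:2]/c[:,2:]*[K[0,0],K[1,1]]+K[:2,2]
e=np.array([.6,.1172]); e=py*(e@py)+px*(e@px); 
def edge(img,phi,axis):
    s=np.linspace(-.015,.015,61); ph=np.radians(phi); out=[]
    sat=img[...,0].astype(float)-img[...,2]   # R-B: wood high, marble low
    for off in np.linspace(-.04,.04,17):
        y,z=40,64
        yw=(y*np.cos(ph)+z*np.sin(ph)+160)/1e3; zw=(-y*np.sin(ph)+z*np.cos(ph))/1e3
        if axis=='back': pts=np.array([np.r_[e+py*(yw+t)+px*(off+C),zw] for t in s])
        uv=proj(pts); v=cv2.remap(sat.astype(np.float32),uv[:,0].astype(np.float32)[None],uv[:,1].astype(np.float32)[None],cv2.INTER_LINEAR)[0]
        g=np.abs(np.gradient(v)); g[g<g.max()*.3]=0; out.append((s*g).sum()/g.sum())
    return np.median(out)*1e3
C=((np.array([.607,.193])-e)@px)
o=np.load('top1.npz')['p']; p,d=ctrl.read_camera('top'); np.savez('t6.npz',p=p,d=d)
print('initial back edge',edge(o,0,'back'))
# plane tilt from depth
P=cloud('top',(p,d)); Q=cloud('top',(o,np.load('top1.npz')['d']))
msk=(Q[...,2]>.058)&(Q[...,2]<.070)
S=((Q[...,:2]-e)@py); X=((Q[...,:2]-e)@px); msk&=(S>.02)&(S<.18)&(abs(X-C)<.09)
w=P[msk]; s=(w[:,:2]-e)@py; ok=(w[:,2]>.05)&(w[:,2]<.09); k=np.polyfit(s[ok],w[ok][:,2],1); r=w[:,2]-np.polyval(k,s); ok&=abs(r)<.004; k=np.polyfit(s[ok],w[ok][:,2],1)
phi=-np.degrees(np.arctan(k[0])); print('phi',phi,'z at back',np.polyval(k,.2+.0065)); print('now back edge vs model',edge(p,phi,'back'))
E
python3 slide.py
```

```text
initial back edge 3.093339967691585
phi 5.126501811261318 z at back 0.06128284614506039
now back edge vs model 3.401420941644825
```

```bash
sed -i 's/^FACE=.*/FACE=20.4/' h.py; python3 c.py 0 6.6 -2 -0.3;  python3 c.py 5 3.4 -2 -0.3
```

```text
xr -5.1 psi 9.80 th -1.82 L 88.4 c -0.4 tip [ 9.9 87.1 42.4] tail [ -44.5 -228.1   32.2] F [-5.7 -8.7  9.3] t 16.05
(np.float64(1.5848920193370262), np.float64(6.031711256488796)) [-1.48  0.88  0.48]
shift [0.0028 0.013  0.0003] rot [-0.0015  0.0031 -0.0559] deg 3.2
[0.0028, 0.013, 0.0003, -0.0015, 0.0031, -0.0559]
xr -5.1 psi 9.80 th -1.82 L 88.4 c -0.4 tip [ 9.9 87.1 42.4] tail [ -44.5 -228.1   32.2] F [-5.7 -8.7  9.3] t 16.05
(np.float64(1.5848920193370262), np.float64(6.031711256488796)) [-1.48  0.88  0.48]
shift [0.0045 0.0256 0.0003] rot [ 0.0004  0.003  -0.1117] deg 6.4
[0.0045, 0.0256, 0.0003, 0.0004, 0.003, -0.1117]
```

Call:
carry_out(
  deltas=[0.0004,0.0025,0,0,0,-0.011,0.0008,0.005,0,0,0.001,-0.022,0.0014,0.0078,0,0,0.002,-0.0335,0.002,0.0104,0,0,0.002,-0.045,0.0026,0.013,0,0,0.003,-0.056],
)

```text
time: 16.68
eef_pos: [0.5523, -0.0815, 0.0]
tcp_rot: [0.796, 0.605, 0.01, -0.013]
contact_force: [-11.9, -13.3, 9.4]
opening: 0.238
finger_force: 91.7
```

```bash
python3 c.py 5 3.4 -2 -0.3
```

```text
xr -3.0 psi 6.40 th -1.82 L 88.7 c -1.5 tip [ 6.9 88.1 41.3] tail [ -28.8 -229.8   31.2] F [-11.9 -13.3   9.4] t 16.675
(np.float64(2.072020708251877), np.float64(5.643281107771858)) [-1.81  1.87  0.82]
shift [ 0.0028  0.0156 -0.0008] rot [-0.0071  0.0029 -0.0524] deg 3.0
[0.0028, 0.0156, -0.0008, -0.0071, 0.0029, -0.0524]
```

Call:
carry_out(
  deltas=[0.0002,0.003,0,0,0,-0.0105,0.0004,0.006,0,0,0.001,-0.021,0.0006,0.009,0,0,0.002,-0.0315,0.0008,0.012,0,0,0.002,-0.042,0.001,0.0155,0,0,0.003,-0.0525],
)

```text
time: 17.3
eef_pos: [0.5653, -0.0836, -0.0009]
tcp_rot: [0.779, 0.627, 0.01, -0.016]
contact_force: [-14.0, -9.3, 9.9]
opening: 0.236
finger_force: 92.5
```

```bash
python3 c.py 5 3.4 -2 -0.3
```

```text
xr 2.5 psi 3.23 th -2.07 L 89.2 c -1.8 tip [ 7.5 89.  41.4] tail [ -10.5 -230.3   29.9] F [-14.   -9.3   9.9] t 17.3
(np.float64(2.286443481043854), np.float64(5.709474241100097)) [-1.21  2.31  1.51]
shift [ 0.0012  0.0025 -0.0017] rot [-0.0127 -0.0012  0.003 ] deg 0.7
[0.0012, 0.0025, -0.0017, -0.0127, -0.0012, 0.003]
```

```bash
python3 c.py 3 3.2 -0.2 -1
```

```text
xr 2.5 psi 3.23 th -2.07 L 89.2 c -1.8 tip [ 7.5 89.  41.4] tail [ -10.5 -230.3   29.9] F [-14.   -9.3   9.9] t 17.3
(np.float64(2.286443481043854), np.float64(5.709474241100097)) [-1.21  2.31  1.51]
shift [-0.001   0.0009 -0.0055] rot [-0.0126 -0.0327 -0.0003] deg 2.0
[-0.001, 0.0009, -0.0055, -0.0126, -0.0327, -0.0003]
```

Call:
carry_out(
  deltas=[0,0,-0.001,0,-0.0065,0,-0.0003,-0.0003,-0.002,-0.001,-0.013,0,-0.0005,-0.0005,-0.003,-0.002,-0.0195,0,-0.0008,-0.0007,-0.0045,-0.003,-0.026,0,-0.001,-0.001,-0.0055,-0.004,-0.0325,0],
)

```text
time: 17.92
eef_pos: [0.5652, -0.0848, 0.0047]
tcp_rot: [0.779, 0.627, -0.0, -0.003]
contact_force: [-10.5, -10.0, 7.5]
opening: 0.241
finger_force: 91.7
```

```bash
python3 c.py 3 3.2 0.3 -1; python3 slide.py
```

```text
xr 2.5 psi 3.29 th -0.18 L 89.2 c -0.9 tip [ 7.7 89.1 39.4] tail [ -10.7 -230.4   38.4] F [-10.5 -10.    7.5] t 17.925
(np.float64(3.003816705255197), np.float64(4.846906926716848)) [-1.49  1.8   1.2 ]
shift [-0.0005  0.0009 -0.0011] rot [-0.0055 -0.0084 -0.0016] deg 0.6
[-0.0005, 0.0009, -0.0011, -0.0055, -0.0084, -0.0016]
initial back edge 3.093339967691585
phi 4.510239373289211 z at back 0.06145661413787781
now back edge vs model 4.470684347620176
```

Call:
carry_out(
  deltas=[0,-0.0003,-0.0006,0,-0.004,0,0,-0.0006,-0.0012,0,-0.008,0,0,-0.001,-0.0018,0,-0.012,0],
)

```text
time: 18.35
eef_pos: [0.565, -0.0853, 0.0054]
tcp_rot: [0.779, 0.626, -0.004, 0.002]
contact_force: [-4.6, -14.3, -3.0]
opening: 0.237
finger_force: 90.5
```

```bash
python3 c.py
```

```text
xr 2.4 psi 3.32 th 0.54 L 89.1 c -1.9 tip [ 7.6 88.9 37.3] tail [ -11.  -230.5   40.3] F [ -4.6 -14.3  -3. ] t 18.35
(np.float64(3.513998767422443), np.float64(3.934559103694935)) [-1.75  0.82  1.17]
```

Call:
carry_out(
  deltas=[-0.0005,0,0,0,0,0,-0.001,0,0,0,0,0,-0.001,0,0,0,0,0],
  grip_force=40,
)

```text
time: 18.73
eef_pos: [0.565, -0.0852, 0.0054]
tcp_rot: [0.78, 0.626, -0.004, 0.001]
contact_force: [-6.3, -8.4, -0.1]
opening: 0.236
finger_force: 90.7
```

Call:
carry_out(
  deltas=[0,0,0,0,0,0,0,0,0,0,0,0,0,0,0,0,0,0],
  grip=60,
)

```text
time: 19.1
eef_pos: [0.5685, -0.0815, 0.0071]
tcp_rot: [0.782, 0.623, 0.002, 0.001]
contact_force: [0.2, -0.9, 0.1]
opening: 0.601
finger_force: 0.0
```

```bash
python3 slide.py; python3 - <<'E'
from h import *
st=ctrl.get_state(); print(st['contact_force'],st['finger_force'],st['opening'])
p,d=ctrl.read_camera('wrist'); T=cloud('wrist',(p,d),{'tcp_rot':[0,0,0,1.],'eef_pos':np.zeros(3)}); P=cloud('wrist',(p,d),st); cv2.imwrite('pics/w6.png',p[:,:,::-1])
for v in [5,60,120,180]:
    m=(T[v,:,2]<-.03)&(T[v,:,2]>-.08)&(abs(T[v,:,1])<.025); q=T[v][m]; w=P[v][m]; print(v,np.median(q[:,0]).round(4),np.median(q[:,2]).round(4),q[:,1].min().round(4),q[:,1].max().round(4),'world',np.median(w,0).round(4))
col=T[190:260,281]; i=np.argmax(col[:,2]<-.05); print('grip front x',col[i-3:i+5,0].round(4))
E
```

```text
initial back edge 3.093339967691585
phi 4.3021869477483525 z at back 0.06156569823492308
now back edge vs model 4.593487407302942
[-0.28327751  0.35097875 -0.81513063] 0.0 0.6000593029719858
5 0.1128 -0.0418 -0.0119 0.0037 world [0.5896 0.0294 0.049 ]
60 0.0932 -0.0418 -0.0113 0.0042 world [0.5857 0.0102 0.0491]
120 0.0697 -0.0419 -0.0107 0.0048 world [ 0.581  -0.0128  0.0491]
180 0.0435 -0.0418 -0.01 0.0054 world [ 0.5761 -0.0384  0.049 ]
grip front x [0.0216 0.0217 0.0215 0.022  0.0219 0.0214 0.0219 0.0215]
```

Call:
carry_out(
  deltas=[0,0,-0.01,0,0,0,0,0,-0.03,0,0,0,0,0,-0.07,0,0,0,0,0,-0.12,0,0,0,0,0,-0.17,0,0,0],
)

```text
time: 19.82
eef_pos: [0.5678, -0.0814, 0.1805]
tcp_rot: [0.782, 0.623, 0.002, 0.002]
contact_force: [0.7, -0.1, -0.1]
opening: 0.597
finger_force: 0.0
```

Call:
carry_out(
  deltas=[-0.05,-0.02,-0.04,0,0,0,-0.1,-0.05,-0.08,0,0,0,-0.1,-0.05,-0.1,0,0,0,-0.1,-0.05,-0.1,0,0,0,-0.1,-0.05,-0.1,0,0,0],
)

```text
time: 20.45
eef_pos: [0.496, -0.1671, 0.2763]
tcp_rot: [0.782, 0.623, 0.001, 0.001]
contact_force: [0.3, 0.0, -0.8]
opening: 0.6
finger_force: 0.0
```

```bash
python3 slide.py; python3 - <<'E'
from h import *
st=ctrl.get_state(); print(st['eef_pos'],st['dq'].round(3),st['time'])
p,d=ctrl.read_camera('wrist'); np.savez('w7.npz',p=p,d=d,pos=st['eef_pos'],rot=st['tcp_rot']); P=cloud('wrist',(p,d),st); cv2.imwrite('pics/w7.png',p[:,:,::-1])
hsv=cv2.cvtColor(p,cv2.COLOR_RGB2HSV); X=P.reshape(-1,3); 
b=(X[:,2]>.043)&(X[:,2]<.058)&(X[:,1]>-.08)&(X[:,1]<.1)&(abs(X[:,0]-.58)<.03); q=X[b]
w=np.linalg.svd(q[:,:2]-q[:,:2].mean(0),full_matrices=False)[2][0];w*=np.sign(w[1]); print('bar dir',np.degrees(np.arctan2(w[1],w[0])),q[:,2].mean())
g=(X[:,2]>.058)&(X[:,2]<.075)&(X[:,1]>-.16)&(X[:,1]<-.03)&(abs(X[:,0]-.565)<.03); q=X[g]; r=cv2.minAreaRect((q[:,:2]*1000).astype(np.float32)); print('grip',r,q[:,2].mean())
E
```

```text
initial back edge 3.093339967691585
phi 4.1950716496597416 z at back 0.061819738279283776
now back edge vs model 4.769825192656394
[ 0.49587285 -0.16679448  0.275401  ] [ 0.003  0.012  0.009 -0.002  0.001 -0.   ] 20.5
bar dir 77.35033708869656 0.04905406219001856
grip ((563.19140625, -99.40969848632812), (79.02720642089844, 22.215333938598633), 78.75224304199219) 0.06487658669608694
```

View pics/w7.png

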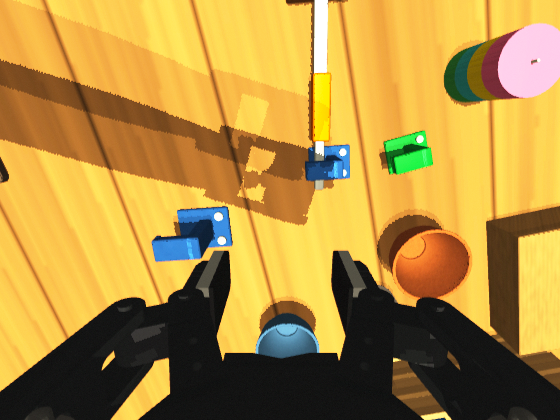

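The tail is hooked: it shows under the small blue keeper at (320,170), with the grip at (322,105). I'll go back to the first viewing pose to measure how far the plinth moved and how deep the tip sits.

```bash
python3 - <<'E'
from h import *
z=np.load('w1.npz'); plan([.487,.069,.2944],R.from_quat(z['rot']),5)
E
```

```text
shift [ 0.2279 -0.061  -0.0191] rot [ 0.0011 -0.001  -0.1765] deg 10.1
[0.0456, -0.0122, -0.0038, 0.0002, -0.0002, -0.0353]
[0.0911, -0.0244, -0.0076, 0.0004, -0.0004, -0.0706]
[0.1367, -0.0366, -0.0114, 0.0007, -0.0006, -0.1059]
[0.1823, -0.0488, -0.0152, 0.0009, -0.0008, -0.1412]
[0.2279, -0.061, -0.0191, 0.0011, -0.001, -0.1765]
```

Call:
carry_out(
  deltas=[0.045,-0.012,-0.004,0,0,-0.035,0.09,-0.024,-0.008,0,0,-0.07,0.137,-0.036,-0.012,0,0,-0.106,0.182,-0.049,-0.016,0,0,-0.141,0.228,-0.061,-0.019,0,0,-0.1765],
)

```text
time: 21.18
eef_pos: [0.4869, 0.0703, 0.2942]
tcp_rot: [0.723, 0.691, 0.0, 0.0]
contact_force: [0.7, 0.4, -0.4]
opening: 0.601
finger_force: 0.0
```

Call:
carry_out(
  deltas=[0,0,0,0,0,0,0,0,0,0,0,0,0,0,0,0,0,0],
)

```text
time: 21.55
eef_pos: [0.4875, 0.0674, 0.2949]
tcp_rot: [0.725, 0.689, 0.001, 0.001]
contact_force: [0.7, 0.3, 0.1]
opening: 0.603
finger_force: 0.0
```

```bash
cat > fin.py <<'E'
from h import *
st=ctrl.get_state(); print(st['eef_pos'],st['time'])
p,d=ctrl.read_camera('wrist'); np.savez('w8.npz',p=p,d=d,pos=st['eef_pos'],rot=st['tcp_rot']); cv2.imwrite('pics/w8.png',p[:,:,::-1])
a=np.radians(80.06); py=np.array([np.cos(a),np.sin(a)]); px=np.array([py[1],-py[0]])
def slab(f):
    z=np.load(f); X=cloud('wrist',(z['p'],z['d']),{'tcp_rot':z['rot'],'eef_pos':z['pos']}).reshape(-1,3)
    C=z['p'].reshape(-1,3).astype(int); X=X[~np.isnan(X[:,0])&(C.min(1)>120)] if 0 else X[~np.isnan(X[:,0])]
    s=X[:,:2]@py; x=X[:,:2]@px-np.array([.607,.193])@px
    m=(X[:,2]>.056)&(X[:,2]<.09)&(abs(x)<.08)&(s>.21)&(s<.30); q=X[m]; s=s[m]; x=x[m]
    k=np.zeros(2)
    k=np.polyfit(s,q[:,2],1)
    for _ in range(6):
        g=abs(q[:,2]-np.polyval(k,s))<.003; k=np.polyfit(s[g],q[g][:,2],1)
    s=s[g]; x=x[g]
    e=[]; xb=np.arange(-.07,.07,.01)
    for b in xb:
        t=s[(x>b)&(x<b+.01)]
        e.append(np.percentile(t,.5) if len(t)>5 else np.nan)
    e=np.array(e); ok=~np.isnan(e); L=np.polyfit(xb[ok]+.005,e[ok],1)
    print(f,'tilt %.2f'%-np.degrees(np.arctan(k[0])),'edge s %.4f yaw %.2f z %.4f'%(L[1],np.degrees(np.arctan(L[0])),np.polyval(k,L[1])))
    return L[1],-np.arctan(k[0])
s0,f0=slab('w1.npz'); s1,f1=slab('w8.npz'); ph=f1-f0
exp=(-160*np.cos(ph)+64*np.sin(ph)+160)/1e3; sl=(s1-s0-exp)*1e3
print('slid mm',sl)
P=cloud('wrist',(p,d),st).reshape(-1,3)
g=(P[:,2]>.058)&(P[:,2]<.075)&(P[:,1]>-.16)&(P[:,1]<-.03)&(abs(P[:,0]-.565)<.03); r=cv2.minAreaRect((P[g][:,:2]*1000).astype(np.float32)); print('grip',r)
b=(P[:,2]>.043)&(P[:,2]<.054)&(P[:,1]>-.05)&(P[:,1]<.03)&(abs(P[:,0]-.58)<.03); q=P[b]
w=np.linalg.svd(q[:,:2]-q[:,:2].mean(0),full_matrices=False)[2][0];w*=np.sign(w[1]); print('dir',np.degrees(np.arctan2(w[1],w[0])),q[:,2].mean())
o=np.array(r[0])/1e3; tip=o+w*.245; t=max((tip+sg*.012*np.array([w[1],-w[0]]))@py for sg in(-1,1))
e=np.array([.6,.1172])@py
s=(t-e)*1e3-160; zb=q[:,2].mean()*1e3-10
for zz in(zb,zb+3): print('comp',(s-sl)*np.cos(ph)-zz*np.sin(ph)+160-21.2)
E
python3 fin.py
```

```text
[0.4875176  0.06735863 0.29493197] 21.55
w1.npz tilt -0.15 edge s 0.2200 yaw 0.25 z 0.0632
w8.npz tilt 4.11 edge s 0.2263 yaw -0.97 z 0.0760
slid mm 1.1135526830632947
grip ((551.3751220703125, -106.16182708740234), (15.085212707519531, 62.71355056762695), 3.2310450077056885)
dir 77.97818093185413 0.048801777250876734
comp -7.927509722122874
comp -8.150566379103008
```

View pics/w8.png

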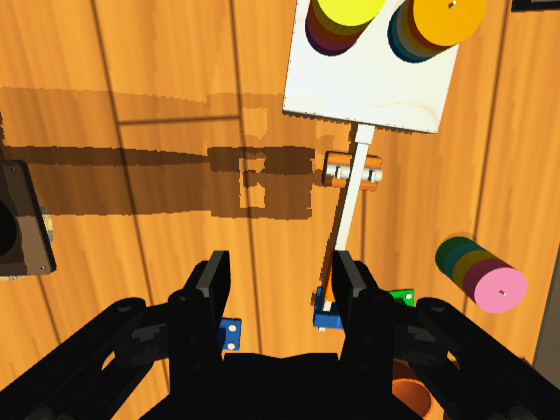

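The plinth is raised and hooked, but it slid about 1.1 mm and yawed 1.2°, so the pad is probably pressed only about 1 mm. That's under the wanted range, so I'll regrip, lower it gently, insert about 2 mm deeper and hook it again.

```bash
python3 - <<'E'
from h import *
o=np.array([.5632,-.0994]); a=np.radians(77.7); t=o+.014*np.array([np.cos(a),np.sin(a)])
print(t); plan(np.r_[t,.10],down(a),4)
E
```

```text
[ 0.56618243 -0.08572136]
shift [-0.1487  0.0857  0.1954] rot [2.500e-03 1.000e-04 1.644e-01] deg 9.4
[-0.0372, 0.0214, 0.0488, 0.0006, 0.0, 0.0411]
[-0.0744, 0.0428, 0.0977, 0.0013, 0.0, 0.0822]
[-0.1116, 0.0643, 0.1465, 0.0019, 0.0001, 0.1233]
[-0.1487, 0.0857, 0.1954, 0.0025, 0.0001, 0.1644]
```

Call:
carry_out(
  deltas=[-0.037,0.021,0.035,0,0,0.041,-0.074,0.043,0.08,0,0,0.082,-0.111,0.064,0.125,0,0,0.123,-0.149,0.086,0.17,0,0,0.164,-0.149,0.086,0.182,0,0,0.164],
)

```text
time: 22.22
eef_pos: [0.5651, -0.0877, 0.1097]
tcp_rot: [0.78, 0.626, -0.001, -0.002]
contact_force: [0.4, 0.9, 0.5]
opening: 0.606
finger_force: 0.0
```

Call:
carry_out(
  deltas=[0,0,0,0,0,0,0,0,0,0,0,0],
)

```text
time: 22.48
eef_pos: [0.5677, -0.0846, 0.116]
tcp_rot: [0.778, 0.628, 0.002, 0.002]
contact_force: [0.8, -0.1, 1.3]
opening: 0.599
finger_force: 0.0
```

```bash
python3 - <<'E'
from h import *
st=ctrl.get_state(); p,d=ctrl.read_camera('wrist'); T=cloud('wrist',(p,d),{'tcp_rot':[0,0,0,1.],'eef_pos':np.zeros(3)}).reshape(-1,3); P=cloud('wrist',(p,d),st).reshape(-1,3)
g=(P[:,2]>.058)&(P[:,2]<.072)&(P[:,1]>-.16)&(P[:,1]<-.03)&(abs(P[:,0]-.57)<.03)&(abs(T[:,1])<.02); r=cv2.minAreaRect((P[g][:,:2]*1000).astype(np.float32)); print('grip',r,P[g][:,2].mean(),'front tool x',T[g][:,0].max(),'y',T[g][:,1].min(),T[g][:,1].max())
a=np.radians(77.7); t=np.array([.5632,-.0994])+.014*np.array([np.cos(a),np.sin(a)])
plan(np.r_[t,.005],down(a),1)
E
```

```text
grip ((563.1005859375, -98.45899200439453), (79.25670623779297, 21.418848037719727), 78.23987579345703) 0.06493174332830284 front tool x 0.025100099657805887 y -0.01278513833658171 0.008977442692832297
shift [-0.0016 -0.0022  0.1113] rot [ 0.0073 -0.0002  0.0032] deg 0.5
[-0.0016, -0.0022, 0.1113, 0.0073, -0.0002, 0.0032]
```

Call:
carry_out(
  deltas=[0,-0.001,0.03,0.002,0,0.001,-0.001,-0.002,0.065,0.004,0,0.002,-0.001,-0.0028,0.095,0.007,0,0.003,-0.001,-0.0028,0.109,0.007,0,0.003,-0.001,-0.0028,0.111,0.007,0,0.003],
)

```text
time: 23.15
eef_pos: [0.5646, -0.085, 0.0035]
tcp_rot: [0.779, 0.627, -0.001, -0.001]
contact_force: [0.8, -0.3, 0.4]
opening: 0.6
finger_force: 0.0
```

Call:
carry_out(
  deltas=[0,0,0,0,0,0,0,0,0,0,0,0,0,0,0,0,0,0],
  grip=0,
  grip_force=90,
)

```text
time: 23.52
eef_pos: [0.5655, -0.0857, 0.005]
tcp_rot: [0.778, 0.628, -0.0, -0.0]
contact_force: [-1.6, 1.2, 6.5]
opening: 0.241
finger_force: 89.2
```

```bash
python3 - <<'E'
from h import *
st=ctrl.get_state(); p,d=ctrl.read_camera('wrist'); T=cloud('wrist',(p,d),{'tcp_rot':[0,0,0,1.],'eef_pos':np.zeros(3)})
for v in [5,120,180]:
    m=(T[v,:,2]<-.03)&(T[v,:,2]>-.08)&(abs(T[v,:,1])<.025); q=T[v][m]; print(v,np.median(q[:,0]).round(4),np.median(q[:,2]).round(4),q[:,1].min().round(4),q[:,1].max().round(4))
col=T[190:260,281]; i=np.argmax(col[:,2]<-.05); print('grip front x',col[i-3:i+5,0].round(4))
where()
pr=None
for a in [(2.5,3.3,-2,.089,-1.2),(-5,10,-2,.089,-.8),(-5.5,10,4,.089,0),(-5.5,10,10,.0893,.5)]:
    q=pose(a[0]/1e3,a[1],a[2],a[3],a[4]/1e3)
    plan(*q,1,*(pr or (None,None))); pr=q
E
```

```text
5 0.1121 -0.0439 -0.0084 0.0071
120 0.0697 -0.0442 -0.0075 0.0077
180 0.044 -0.0439 -0.0072 0.008
grip front x [0.0261 0.0263 0.0263 0.0263 0.026  0.0263 0.0263 0.0263]
xr 2.5 psi 3.14 th 0.02 L 88.4 c -1.0 tip [ 7.4 88.3 39. ] tail [ -10.1 -231.2   39.1] F [-1.9  0.6  6.3] t 23.575
shift [ 0.0019 -0.0004  0.0052] rot [-0.0011  0.0352  0.0028] deg 2.0
[0.0019, -0.0004, 0.0052, -0.0011, 0.0352, 0.0028]
shift [ 0.0005 -0.0239 -0.0004] rot [-0.0041  0.      0.1169] deg 6.7
[0.0005, -0.0239, -0.0004, -0.0041, 0.0, 0.1169]
shift [-0.0028 -0.0005 -0.0158] rot [ 0.     -0.1047 -0.    ] deg 6.0
[-0.0028, -0.0005, -0.0158, 0.0, -0.1047, -0.0]
shift [-0.0025 -0.     -0.0155] rot [ 0.     -0.1047  0.    ] deg 6.0
[-0.0025, -0.0, -0.0155, 0.0, -0.1047, 0.0]
```

Call:
carry_out(
  deltas=[0.0003,0,0.001,0,0.007,0,0.0007,0,0.002,0,0.014,0,0.0011,0,0.0033,0,0.022,0,0.0015,0,0.0045,0,0.029,0,0.0018,0,0.0054,0,0.036,0],
)

```text
time: 24.2
eef_pos: [0.5662, -0.0844, 0.0004]
tcp_rot: [0.778, 0.628, 0.013, -0.011]
contact_force: [-3.3, 1.3, 10.3]
opening: 0.232
finger_force: 89.9
```

```bash
sed -i 's/^OFF=.*/OFF=[0.0135,0.,0.0346]/' h.py; python3 - <<'E'
from h import *
where()
pr=None
for a in [(-1.5,6.6,-2,.0885,-.6),(-5,10,-2,.0885,-.6),(-5.5,10,4,.0885,0),(-5.5,10,10,.0885,.5)]:
    q=pose(a[0]/1e3,a[1],a[2],a[3],a[4]/1e3)
    plan(*q,1,*(pr or (None,None))); pr=q
E
```

```text
xr 2.8 psi 3.08 th -2.00 L 89.0 c -0.0 tip [ 7.5 88.8 43.1] tail [  -9.6 -230.5   31.9] F [-3.3  1.3 10.3] t 24.2
shift [-0.0005 -0.0129  0.0006] rot [-0.0027 -0.      0.0614] deg 3.5
[-0.0005, -0.0129, 0.0006, -0.0027, -0.0, 0.0614]
shift [-0.0002 -0.0119 -0.    ] rot [-0.0021 -0.      0.0593] deg 3.4
[-0.0002, -0.0119, -0.0, -0.0021, -0.0, 0.0593]
shift [-0.0029 -0.0005 -0.0157] rot [ 0.     -0.1047 -0.    ] deg 6.0
[-0.0029, -0.0005, -0.0157, 0.0, -0.1047, -0.0]
shift [-0.0029 -0.     -0.0156] rot [ 0.     -0.1047  0.    ] deg 6.0
[-0.0029, -0.0, -0.0156, 0.0, -0.1047, 0.0]
```

Call:
carry_out(
  deltas=[0,-0.0026,0,0,0,0.012,-0.0001,-0.0052,0,0,0,0.024,-0.0002,-0.0078,0,0,0,0.037,-0.0003,-0.0104,0,0,0,0.049,-0.0005,-0.013,0,0,0,0.061],
)

```text
time: 24.82
eef_pos: [0.5561, -0.0821, 0.0009]
tcp_rot: [0.798, 0.602, 0.016, -0.009]
contact_force: [4.2, 3.1, 5.7]
opening: 0.238
finger_force: 89.0
```

Call:
carry_out(
  deltas=[0,-0.0026,0,0,0,0.012,0,-0.0052,0,0,0,0.024,-0.0001,-0.0078,0,0,0,0.036,-0.0002,-0.0104,0,0,0,0.047,-0.0002,-0.013,0,0,0,0.059],
)

```text
time: 25.45
eef_pos: [0.5458, -0.0791, 0.0015]
tcp_rot: [0.816, 0.577, 0.018, -0.008]
contact_force: [8.1, 2.9, 3.4]
opening: 0.239
finger_force: 88.7
```

```bash
python3 - <<'E'
from h import *
where()
pr=None
for a in [(-5.5,10,4,.0885,0),(-5.5,10,10,.0885,.5)]:
    q=pose(a[0]/1e3,a[1],a[2],a[3],a[4]/1e3)
    plan(*q,1,*(pr or (None,None))); pr=q
E
```

```text
xr -0.7 psi 10.38 th -2.19 L 88.9 c 1.5 tip [15.3 87.4 44.9] tail [ -42.3 -227.1   32.7] F [8.1 2.9 3.4] t 25.45
shift [-0.0042 -0.0039 -0.0141] rot [ 0.0074 -0.108  -0.0071] deg 6.2
[-0.0042, -0.0039, -0.0141, 0.0074, -0.108, -0.0071]
shift [-0.0029 -0.     -0.0156] rot [ 0.     -0.1047  0.    ] deg 6.0
[-0.0029, -0.0, -0.0156, 0.0, -0.1047, 0.0]
```

Call:
carry_out(
  deltas=[-0.0008,-0.0008,-0.0028,0.0015,-0.0216,-0.0015,-0.0016,-0.0016,-0.0056,0.003,-0.043,-0.003,-0.0025,-0.0024,-0.0084,0.0045,-0.065,-0.0045,-0.0034,-0.0032,-0.0112,0.006,-0.086,-0.006,-0.0042,-0.0039,-0.0141,0.0074,-0.108,-0.0071],
)

```text
time: 26.08
eef_pos: [0.5416, -0.083, 0.0158]
tcp_rot: [0.815, 0.578, -0.027, 0.021]
contact_force: [8.4, -1.1, 0.9]
opening: 0.238
finger_force: 89.1
```

Call:
carry_out(
  deltas=[-0.0006,0,-0.0031,0,-0.021,0,-0.0012,0,-0.0062,0,-0.042,0,-0.0018,0,-0.0093,0,-0.063,0,-0.0024,0,-0.0124,0,-0.084,0,-0.0029,0,-0.0156,0,-0.105,0],
)

```text
time: 26.7
eef_pos: [0.5408, -0.0849, 0.0315]
tcp_rot: [0.812, 0.577, -0.07, 0.052]
contact_force: [6.8, -5.2, -0.4]
opening: 0.235
finger_force: 88.7
```

```bash
python3 - <<'E'
from h import *
where();corner()
for a in [(-5.5,10,11,.0885,1.5),(-5.5,10,11,.0905,1.5)]:
    plan(*pose(a[0]/1e3,a[1],a[2],a[3],a[4]/1e3),1); print(comp(*pose(a[0]/1e3,a[1],a[2],a[3],a[4]/1e3)))
E
python3 slide.py
```

```text
xr -3.9 psi 10.16 th 10.00 L 87.5 c 0.6 tip [11.4 84.9 25.4] tail [ -44.2 -225.3   80.9] F [ 6.8 -5.2 -0.4] t 26.7
tip in from slab edge 24.58 mm; axial F -2.51
shift [-0.0001 -0.0013 -0.0034] rot [ 0.0025 -0.0175 -0.0028] deg 1.0
[-0.0001, -0.0013, -0.0034, 0.0025, -0.0175, -0.0028]
(np.float64(4.918243481012588), np.float64(0.0))
shift [ 0.0019 -0.0013 -0.0033] rot [ 0.0025 -0.0175 -0.0028] deg 1.0
[0.0019, -0.0013, -0.0033, 0.0025, -0.0175, -0.0028]
(np.float64(6.856461726613652), np.float64(0.0))
initial back edge 3.093339967691585
phi -0.0748143786218113 z at back 0.0639290651680369
now back edge vs model 4.776987657414949
```

Call:
carry_out(
  deltas=[0,-0.0007,-0.0017,0.001,-0.009,-0.0014,0,-0.0013,-0.0034,0.0025,-0.0175,-0.0028,0,-0.0013,-0.0034,0.0025,-0.0175,-0.0028],
)

```text
time: 27.12
eef_pos: [0.5371, -0.0839, 0.0335]
tcp_rot: [0.81, 0.579, -0.081, 0.053]
contact_force: [3.4, -5.3, 1.2]
opening: 0.239
finger_force: 88.6
```

```bash
python3 - <<'E'
from h import *
where();corner();print(ctrl.get_state()['wrist_torque'])
plan(*pose(-.0055,10,11,.090,.0015),1)
E
```

```text
xr -8.5 psi 9.77 th 11.10 L 88.3 c -0.2 tip [ 6.2 85.4 22.8] tail [ -47.1 -224.1   84.5] F [ 3.4 -5.3  1.2] t 27.125
tip in from slab edge 25.07 mm; axial F -4.11
[-0.61285346 -0.93928844 -0.68136923]
shift [ 0.002   0.0026 -0.0015] rot [-0.0063  0.0018  0.004 ] deg 0.4
[0.002, 0.0026, -0.0015, -0.0063, 0.0018, 0.004]
```

Call:
carry_out(
  deltas=[0,0.001,-0.001,-0.003,0,0.002,0.0007,0.002,-0.0015,-0.006,0.0018,0.004,0.0014,0.0026,-0.0015,-0.0063,0.0018,0.004,0.002,0.0026,-0.0015,-0.0063,0.0018,0.004,0.002,0.0026,-0.0015,-0.0063,0.0018,0.004],
)

```text
time: 27.75
eef_pos: [0.5379, -0.0831, 0.0336]
tcp_rot: [0.81, 0.578, -0.081, 0.054]
contact_force: [-0.1, -7.7, 1.2]
opening: 0.241
finger_force: 88.5
```

```bash
python3 - <<'E'
from h import *
where();corner();print(ctrl.get_state()['wrist_torque'])
pr=None
for th,c in [(8,0),(3,0),(-2,-.0002)]:
    q=pose(-.0055,10,th,.0902,c); plan(*q,1,*(pr or (None,None))); pr=q
E
python3 slide.py
```

```text
xr -7.8 psi 9.84 th 11.17 L 89.2 c -0.1 tip [ 7.2 86.2 22.7] tail [ -46.5 -223.1   84.7] F [-0.1 -7.7  1.2] t 27.75
tip in from slab edge 25.90 mm; axial F -7.43
[-0.83811873 -0.24248586 -0.41687845]
shift [0.0035 0.0021 0.0076] rot [-0.0052  0.0553  0.0026] deg 3.2
[0.0035, 0.0021, 0.0076, -0.0052, 0.0553, 0.0026]
shift [0.0036 0.     0.0122] rot [0.     0.0873 0.    ] deg 5.0
[0.0036, 0.0, 0.0122, 0.0, 0.0873, 0.0]
shift [0.0036 0.     0.0124] rot [-0.      0.0873 -0.    ] deg 5.0
[0.0036, 0.0, 0.0124, -0.0, 0.0873, -0.0]
initial back edge 3.093339967691585
phi -0.02674026651270855 z at back 0.06371082057774552
now back edge vs model 4.639526557733894
```

Call:
carry_out(
  deltas=[0.001,0.001,0.001,-0.002,0.005,0.001,0.0016,0.002,0.0025,-0.005,0.015,0.0026,0.0022,0.002,0.0042,-0.005,0.028,0.0026,0.0028,0.002,0.006,-0.005,0.042,0.0026,0.0035,0.002,0.0076,-0.005,0.055,0.0026],
)

```text
time: 28.42
eef_pos: [0.5397, -0.0826, 0.0264]
tcp_rot: [0.811, 0.58, -0.059, 0.041]
contact_force: [-4.0, -7.2, 7.3]
opening: 0.236
finger_force: 89.4
```

```bash
python3 - <<'E'
from h import *
where();corner()
pr=None
for th,c in [(3,0),(-2,-.0002)]:
    q=pose(-.0065,10,th,.0902,c); plan(*q,1,*(pr or (None,None))); pr=q
E
```

```text
xr -6.6 psi 9.76 th 8.18 L 89.6 c 0.4 tip [ 8.5 87.4 27.7] tail [ -45.2 -224.8   73.2] F [-4.  -7.2  7.3] t 28.425
tip in from slab edge 26.77 mm; axial F -9.10
shift [ 0.0044 -0.0004  0.013 ] rot [-0.0018  0.0904  0.004 ] deg 5.2
[0.0044, -0.0004, 0.013, -0.0018, 0.0904, 0.004]
shift [0.0036 0.     0.0124] rot [-0.      0.0873 -0.    ] deg 5.0
[0.0036, 0.0, 0.0124, -0.0, 0.0873, -0.0]
```

Call:
carry_out(
  deltas=[0.0008,0,0.0026,0,0.018,0,0.0016,0,0.0052,0,0.036,0,0.0024,0,0.0078,0,0.054,0,0.0032,0,0.0104,0,0.072,0,0.004,0,0.013,0,0.09,0],
)

```text
time: 29.05
eef_pos: [0.5406, -0.081, 0.0129]
tcp_rot: [0.813, 0.582, -0.022, 0.015]
contact_force: [-4.6, -7.9, 7.9]
opening: 0.242
finger_force: 89.6
```

Call:
carry_out(
  deltas=[0.0007,0,0.0025,0,0.0175,0,0.0014,0,0.005,0,0.035,0,0.0022,0,0.0075,0,0.0525,0,0.003,0,0.0099,0,0.07,0,0.0036,0,0.0122,0,0.086,0],
)

```text
time: 29.68
eef_pos: [0.5419, -0.0783, 0.0009]
tcp_rot: [0.813, 0.582, 0.013, -0.01]
contact_force: [-4.5, -8.0, 9.8]
opening: 0.241
finger_force: 90.0
```

```bash
python3 - <<'E'
from h import *
where();corner()
pr=None
for a in [(-6.5,10,-2.),(-.5,6.6,-2.),(5,3.3,-2.),(5,3.3,-.1),(5,3.3,.5)]:
    q=pose(a[0]/1e3,a[1],a[2],.0895,0); plan(*q,1,*(pr or (None,None))); pr=q
E
python3 slide.py
```

```text
xr -6.1 psi 9.68 th -1.87 L 89.5 c 0.1 tip [ 8.9 88.2 43. ] tail [ -44.9 -227.1   32.6] F [-4.5 -8.   9.8] t 29.675
tip in from slab edge 26.73 mm; axial F -8.71
shift [ 0.     -0.0011  0.0004] rot [-0.0005  0.0023  0.0056] deg 0.4
[0.0, -0.0011, 0.0004, -0.0005, 0.0023, 0.0056]
shift [0.0013 0.0143 0.    ] rot [ 0.0021  0.     -0.0593] deg 3.4
[0.0013, 0.0143, 0.0, 0.0021, 0.0, -0.0593]
shift [0.0009 0.0136 0.    ] rot [ 0.002   0.     -0.0576] deg 3.3
[0.0009, 0.0136, 0.0, 0.002, 0.0, -0.0576]
shift [-0.0011  0.     -0.0047] rot [ 0.     -0.0332  0.    ] deg 1.9
[-0.0011, 0.0, -0.0047, 0.0, -0.0332, 0.0]
shift [-0.0004 -0.     -0.0015] rot [ 0.     -0.0105  0.    ] deg 0.6
[-0.0004, -0.0, -0.0015, 0.0, -0.0105, 0.0]
initial back edge 3.093339967691585
phi 5.240631715105198 z at back 0.06103780948694612
now back edge vs model 4.304527615717827
```

Call:
carry_out(
  deltas=[0.0002,0.0027,0.0003,0,0.002,-0.012,0.0004,0.0055,0.0005,0,0.004,-0.023,0.0006,0.0082,0.0005,0,0.004,-0.034,0.0008,0.011,0.0005,0,0.004,-0.046,0.001,0.014,0.0005,0,0.004,-0.057],
)

```text
time: 30.35
eef_pos: [0.5518, -0.081, -0.001]
tcp_rot: [0.795, 0.606, 0.012, -0.014]
contact_force: [-10.9, -7.8, 10.5]
opening: 0.241
finger_force: 90.8
```

Call:
carry_out(
  deltas=[0.0002,0.0028,0,0,0,-0.011,0.0003,0.0056,0,0,0,-0.022,0.0004,0.0084,0,0,0,-0.033,0.0006,0.0112,0,0,0,-0.044,0.0008,0.014,0,0,0,-0.056],
)

```text
time: 30.98
eef_pos: [0.5633, -0.0831, -0.0017]
tcp_rot: [0.776, 0.63, 0.011, -0.016]
contact_force: [-14.8, -6.0, 12.0]
opening: 0.238
finger_force: 92.4
```

```bash
python3 - <<'E'
from h import *
where();corner()
pr=None
for a in [(3,3.3,-.3),(3,3.3,.5)]:
    q=pose(a[0]/1e3,a[1],a[2],.0895,-.0005); plan(*q,1,*(pr or (None,None))); pr=q
E
python3 slide.py
```

```text
xr -0.7 psi 2.82 th -2.08 L 89.8 c -2.0 tip [ 3.8 89.7 41.2] tail [ -12.  -229.7   29.6] F [-14.8  -6.   12. ] t 30.975
tip in from slab edge 26.72 mm; axial F -8.48
shift [-0.0011  0.0028 -0.006 ] rot [-0.0116 -0.031   0.0086] deg 2.0
[-0.0011, 0.0028, -0.006, -0.0116, -0.031, 0.0086]
shift [-0.0005 -0.     -0.002 ] rot [ 0.    -0.014  0.   ] deg 0.8
[-0.0005, -0.0, -0.002, 0.0, -0.014, 0.0]
initial back edge 3.093339967691585
phi 5.754299456723484 z at back 0.061122731667877656
now back edge vs model 4.988765900069484
```

Call:
carry_out(
  deltas=[-0.0002,0.0008,-0.0012,0,-0.006,0,-0.0004,0.001,-0.0024,-0.001,-0.012,0,-0.0006,0.001,-0.0036,-0.002,-0.019,0,-0.0008,0.001,-0.0048,-0.003,-0.025,0,-0.001,0.001,-0.006,-0.004,-0.031,0],
)

```text
time: 31.65
eef_pos: [0.5637, -0.0845, 0.0036]
tcp_rot: [0.777, 0.63, -0.001, -0.004]
contact_force: [-12.4, -5.4, 7.7]
opening: 0.241
finger_force: 92.3
```

Call:
carry_out(
  deltas=[0,0,-0.0007,0,-0.005,0,0,0,-0.0014,0,-0.01,0,0,0,-0.002,0,-0.014,0],
)

```text
time: 32.02
eef_pos: [0.5637, -0.085, 0.0051]
tcp_rot: [0.777, 0.63, -0.006, 0.001]
contact_force: [-10.7, -9.6, 3.3]
opening: 0.239
finger_force: 91.8
```

```bash
python3 - <<'E'
from h import *
where();corner()
E
```

```text
xr -0.1 psi 2.79 th 0.60 L 89.7 c -1.8 tip [ 4.3 89.6 37.3] tail [ -11.3 -230.    40.6] F [-10.7  -9.6   3.3] t 32.025
tip in from slab edge 26.70 mm; axial F -11.60
```

By my estimate the pad would stay pressed only about 1.5 mm, because it retreats as the slab tilts. I'm still holding the bar, so I'll go back once more and insert about 1.5 mm deeper.

Call:
carry_out(
  deltas=[0.0002,-0.0005,0.0016,0,0.009,0,0.0004,-0.001,0.0032,0,0.018,0,0.0006,-0.001,0.0048,0,0.027,0,0.0008,-0.001,0.0064,0,0.036,0,0.001,-0.001,0.008,0,0.045,0],
)

```text
time: 32.65
eef_pos: [0.5642, -0.0831, -0.0012]
tcp_rot: [0.776, 0.63, 0.013, -0.014]
contact_force: [-12.5, -4.7, 13.5]
opening: 0.242
finger_force: 93.0
```

Call:
carry_out(
  deltas=[0,-0.0026,0,0,0,0.012,-0.0002,-0.0052,0,0,0,0.024,-0.0004,-0.0078,0,0,0,0.037,-0.0006,-0.0104,0,0,0,0.049,-0.0008,-0.013,0,0,0,0.061],
)

```text
time: 33.28
eef_pos: [0.5545, -0.0809, -0.0006]
tcp_rot: [0.796, 0.604, 0.016, -0.011]
contact_force: [-4.9, -2.8, 8.9]
opening: 0.24
finger_force: 91.0
```

Call:
carry_out(
  deltas=[0,-0.0026,0,0,0,0.012,-0.0002,-0.0052,0,0,0,0.024,-0.0004,-0.0078,0,0,0,0.036,-0.0006,-0.0104,0,0,0,0.048,-0.0008,-0.013,0,0,0,0.06],
)

```text
time: 33.9
eef_pos: [0.5445, -0.0778, 0.0001]
tcp_rot: [0.816, 0.578, 0.018, -0.01]
contact_force: [0.3, -0.2, 5.8]
opening: 0.236
finger_force: 89.6
```

```bash
python3 - <<'E'
from h import *
where()
pr=None
for a in [(-5.5,10,4,.0885,0),(-5.5,10,11,.0885,.8)]:
    q=pose(a[0]/1e3,a[1],a[2],a[3],a[4]/1e3)
    plan(*q,1,*(pr or (None,None))); pr=q
E
```

```text
xr -2.6 psi 10.22 th -2.37 L 89.9 c 0.5 tip [13.3 88.4 44.2] tail [ -43.4 -226.3   31. ] F [ 0.3 -0.2  5.8] t 33.9
shift [-0.0049 -0.0024 -0.0156] rot [ 0.0044 -0.1112 -0.004 ] deg 6.4
[-0.0049, -0.0024, -0.0156, 0.0044, -0.1112, -0.004]
shift [-0.0032 -0.     -0.0185] rot [ 0.     -0.1222  0.    ] deg 7.0
[-0.0032, -0.0, -0.0185, 0.0, -0.1222, 0.0]
```

Call:
carry_out(
  deltas=[-0.0008,-0.0005,-0.003,0.001,-0.022,-0.001,-0.0016,-0.001,-0.006,0.002,-0.044,-0.002,-0.0025,-0.0015,-0.009,0.003,-0.066,-0.003,-0.0035,-0.002,-0.0125,0.004,-0.089,-0.004,-0.0045,-0.0024,-0.0156,0.0044,-0.111,-0.004],
)

```text
time: 34.52
eef_pos: [0.5409, -0.0814, 0.0147]
tcp_rot: [0.815, 0.578, -0.028, 0.02]
contact_force: [5.4, -2.2, 4.9]
opening: 0.234
finger_force: 89.1
```

Call:
carry_out(
  deltas=[-0.0006,0,-0.0037,0,-0.024,0,-0.0012,0,-0.0074,0,-0.049,0,-0.0018,0,-0.0111,0,-0.073,0,-0.0024,0,-0.0148,0,-0.098,0,-0.003,0,-0.0185,0,-0.122,0],
)

```text
time: 35.15
eef_pos: [0.539, -0.0833, 0.0323]
tcp_rot: [0.812, 0.576, -0.079, 0.054]
contact_force: [4.0, -4.0, 1.2]
opening: 0.236
finger_force: 88.7
```

```bash
python3 - <<'E'
from h import *
where();corner()
plan(*pose(-.0055,10,11,.0905,.0012),1)
E
python3 slide.py
```

```text
xr -5.8 psi 10.23 th 10.97 L 89.0 c -0.8 tip [ 9.7 86.  22.3] tail [ -46.1 -223.2   83.1] F [ 4.  -4.   1.2] t 35.15
tip in from slab edge 25.80 mm; axial F -2.61
shift [ 0.0011  0.0009 -0.0021] rot [-0.0028 -0.0006 -0.004 ] deg 0.3
[0.0011, 0.0009, -0.0021, -0.0028, -0.0006, -0.004]
initial back edge 3.093339967691585
phi -0.0620529653001027 z at back 0.0638378385953316
now back edge vs model 6.062367958233324
```

Call:
carry_out(
  deltas=[0.0003,0.0005,-0.002,0,0,-0.002,0.001,0.001,-0.003,-0.003,0,-0.004,0.0018,0.001,-0.003,-0.003,0,-0.004,0.0026,0.001,-0.003,-0.003,0,-0.004,0.003,0.001,-0.003,-0.003,0,-0.004],
)

```text
time: 35.83
eef_pos: [0.5387, -0.0814, 0.0334]
tcp_rot: [0.81, 0.578, -0.081, 0.054]
contact_force: [0.0, -7.7, 0.3]
opening: 0.237
finger_force: 88.5
```

```bash
python3 - <<'E'
from h import *
where();corner()
pr=None
for xr,th,L,c in [(-6,11,.0924,.001),(-6,8,.0924,0),(-6,3,.0926,0),(-6,-2,.0928,-.0002)]:
    q=pose(xr/1e3,10,th,L,c); plan(*q,1,*(pr or (None,None))); pr=q
E
```

```text
xr -7.5 psi 9.87 th 11.15 L 91.0 c 0.1 tip [ 7.8 88.  22.5] tail [ -46.  -221.3   84.4] F [ 0.  -7.7  0.3] t 35.825
tip in from slab edge 27.73 mm; axial F -7.22
shift [ 0.0015  0.0014 -0.0005] rot [-0.0048  0.0027  0.0022] deg 0.3
[0.0015, 0.0014, -0.0005, -0.0048, 0.0027, 0.0022]
shift [0.0022 0.     0.0082] rot [0.     0.0524 0.    ] deg 3.0
[0.0022, 0.0, 0.0082, 0.0, 0.0524, 0.0]
shift [0.0037 0.     0.012 ] rot [0.     0.0873 0.    ] deg 5.0
[0.0037, 0.0, 0.012, 0.0, 0.0873, 0.0]
shift [ 0.0038 -0.      0.0122] rot [-0.      0.0873 -0.    ] deg 5.0
[0.0038, -0.0, 0.0122, -0.0, 0.0873, -0.0]
```

Call:
carry_out(
  deltas=[0.0006,0.0007,0,-0.002,0,0.001,0.0012,0.0014,0,-0.004,0.002,0.002,0.0018,0.0014,0,-0.004,0.002,0.002,0.0022,0.0014,0,-0.004,0.002,0.002,0.0022,0.0014,0,-0.004,0.002,0.002],
)

```text
time: 36.45
eef_pos: [0.5399, -0.0805, 0.0328]
tcp_rot: [0.81, 0.578, -0.08, 0.055]
contact_force: [-0.0, -10.2, 1.1]
opening: 0.238
finger_force: 88.5
```

Call:
carry_out(
  deltas=[0.0004,0,0.0016,0,0.0105,0,0.0008,0,0.0032,0,0.021,0,0.0013,0,0.0048,0,0.0315,0,0.0018,0,0.0066,0,0.042,0,0.0022,0,0.0084,0,0.0525,0],
)

```text
time: 37.08
eef_pos: [0.5409, -0.0799, 0.0256]
tcp_rot: [0.811, 0.58, -0.058, 0.041]
contact_force: [-2.6, -8.3, 8.7]
opening: 0.24
finger_force: 89.5
```

```bash
python3 - <<'E'
from h import *
where();corner()
pr=None
for xr,th,L,c in [(-6,3,.0922,0),(-6,-2.2,.0924,-.0002),(-.5,6.6,0,0),(4,3.3,0,0)]:
    q=pose(xr/1e3,10,th,L,c) if L else pose(xr/1e3,th,-2.2,.0922,-.0005); plan(*q,1,*(pr or (None,None))); pr=q
E
```

```text
xr -6.3 psi 9.76 th 8.16 L 92.4 c 0.2 tip [ 9.2 90.2 27. ] tail [ -44.5 -222.    72.5] F [-2.6 -8.3  8.7] t 37.075
tip in from slab edge 29.57 mm; axial F -9.79
shift [ 0.0035 -0.0002  0.0125] rot [-0.0011  0.09    0.0041] deg 5.2
[0.0035, -0.0002, 0.0125, -0.0011, 0.09, 0.0041]
shift [ 0.0039 -0.      0.0127] rot [0.     0.0908 0.    ] deg 5.2
[0.0039, -0.0, 0.0127, 0.0, 0.0908, 0.0]
shift [0.001  0.0136 0.0003] rot [ 0.0023  0.     -0.0593] deg 3.4
[0.001, 0.0136, 0.0003, 0.0023, 0.0, -0.0593]
shift [0.0007 0.0124 0.    ] rot [ 0.0022  0.     -0.0576] deg 3.3
[0.0007, 0.0124, 0.0, 0.0022, 0.0, -0.0576]
```

Call:
carry_out(
  deltas=[0.0007,0,0.0025,0,0.018,0,0.0014,0,0.005,0,0.036,0,0.0021,0,0.0075,0,0.054,0,0.0028,0,0.01,0,0.072,0,0.0035,0,0.0125,0,0.09,0],
)

```text
time: 37.7
eef_pos: [0.5418, -0.0782, 0.0127]
tcp_rot: [0.813, 0.582, -0.021, 0.015]
contact_force: [-0.8, -7.9, 6.5]
opening: 0.239
finger_force: 89.5
```

Call:
carry_out(
  deltas=[0.0008,0,0.0025,0,0.018,0,0.0016,0,0.005,0,0.036,0,0.0024,0,0.0076,0,0.054,0,0.0031,0,0.0101,0,0.072,0,0.0038,0,0.0126,0,0.09,0],
)

```text
time: 38.33
eef_pos: [0.5431, -0.0754, 0.0002]
tcp_rot: [0.813, 0.582, 0.016, -0.011]
contact_force: [-1.9, -8.9, 9.4]
opening: 0.238
finger_force: 89.8
```

```bash
python3 - <<'E'
from h import *
where();corner()
E
```

```text
xr -6.0 psi 9.68 th -2.20 L 92.4 c 0.1 tip [ 9.6 91.  43.6] tail [ -44.2 -224.2   31.4] F [-1.9 -8.9  9.4] t 38.325
tip in from slab edge 29.58 mm; axial F -8.67
```

Now the swing in under the hook, then the ease up.

Call:
carry_out(
  deltas=[0.0001,0.0028,0,0,0,-0.012,0.0002,0.0056,0,0,0,-0.023,0.0003,0.0084,0,0,0,-0.034,0.0004,0.0112,0,0,0,-0.046,0.0005,0.014,0,0,0,-0.057],
)

```text
time: 38.95
eef_pos: [0.5527, -0.0782, -0.0012]
tcp_rot: [0.795, 0.607, 0.013, -0.014]
contact_force: [-9.8, -7.3, 10.8]
opening: 0.236
finger_force: 90.6
```

Call:
carry_out(
  deltas=[0.0001,0.0028,0,0,0,-0.011,0.0002,0.0056,0,0,0,-0.022,0.0003,0.0084,0,0,0,-0.033,0.0004,0.0112,0,0,0,-0.044,0.0005,0.0142,0,0,0,-0.056],
)

```text
time: 39.58
eef_pos: [0.5637, -0.0804, -0.002]
tcp_rot: [0.776, 0.63, 0.011, -0.017]
contact_force: [-14.0, -5.3, 12.4]
opening: 0.238
finger_force: 92.3
```

```bash
python3 - <<'E'
from h import *
where();corner()
E
```

```text
xr -0.9 psi 2.75 th -2.20 L 92.5 c -2.1 tip [ 3.5 92.3 41.5] tail [ -11.8 -227.1   29.2] F [-14.   -5.3  12.4] t 39.575
tip in from slab edge 29.31 mm; axial F -7.62
```

Call:
carry_out(
  deltas=[-0.0001,0.0008,-0.0012,0,-0.006,0,-0.0002,0.001,-0.0024,-0.001,-0.012,0,-0.0003,0.001,-0.0036,-0.002,-0.019,0,-0.0004,0.001,-0.0048,-0.003,-0.025,0,-0.0005,0.001,-0.006,-0.004,-0.031,0],
)

```text
time: 40.2
eef_pos: [0.5642, -0.0819, 0.0033]
tcp_rot: [0.776, 0.631, -0.001, -0.005]
contact_force: [-11.9, -7.0, 9.4]
opening: 0.239
finger_force: 92.1
```

Call:
carry_out(
  deltas=[0,0,-0.0008,0,-0.0055,0,0,0,-0.0016,0,-0.011,0,0,-0.0003,-0.0024,0,-0.0165,0,0,-0.0006,-0.0032,0,-0.022,0,0,-0.001,-0.0034,0,-0.024,0],
)

```text
time: 40.83
eef_pos: [0.564, -0.0829, 0.0051]
tcp_rot: [0.776, 0.63, -0.009, 0.004]
contact_force: [-5.6, -13.1, -2.6]
opening: 0.239
finger_force: 90.7
```

```bash
python3 - <<'E'
from h import *
where();corner()
E
```

```text
xr -0.4 psi 2.74 th 1.13 L 92.2 c -3.0 tip [ 4.  92.1 35.1] tail [ -11.3 -227.5   41.5] F [ -5.6 -13.1  -2.6] t 40.825
tip in from slab edge 29.22 mm; axial F -13.93
```

Fz has dropped to −2.6 N, so the hook carries the load as it did before. I'll release and withdraw straight up.

Call:
carry_out(
  deltas=[-0.0005,0,0,0,0,0,-0.001,0,0,0,0,0,-0.001,0,0,0,0,0],
)

```text
time: 41.2
eef_pos: [0.564, -0.0828, 0.0051]
tcp_rot: [0.776, 0.63, -0.008, 0.004]
contact_force: [-5.5, -8.0, -1.1]
opening: 0.237
finger_force: 91.0
```

Call:
carry_out(
  deltas=[0,0,0,0,0,0,0,0,0,0,0,0,0,0,0,0,0,0],
  grip=60,
)

```text
time: 41.58
eef_pos: [0.5698, -0.0812, 0.0082]
tcp_rot: [0.78, 0.626, -0.002, 0.006]
contact_force: [0.6, -0.3, -0.4]
opening: 0.597
finger_force: 0.0
```

Call:
carry_out(
  deltas=[0,0,-0.01,0,0,0,0,0,-0.03,0,0,0,0,0,-0.07,0,0,0,0,0,-0.12,0,0,0,0,0,-0.17,0,0,0],
)

```text
time: 42.2
eef_pos: [0.5692, -0.0794, 0.1819]
tcp_rot: [0.78, 0.626, -0.001, 0.008]
contact_force: [0.9, 0.2, 1.1]
opening: 0.599
finger_force: 0.0
```

Call:
carry_out(
  deltas=[-0.05,-0.02,-0.04,0,0,0,-0.1,-0.05,-0.08,0,0,0,-0.1,-0.05,-0.1,0,0,0,-0.1,-0.05,-0.1,0,0,0,-0.1,-0.05,-0.1,0,0,0],
)

```text
time: 42.82
eef_pos: [0.4977, -0.1643, 0.2786]
tcp_rot: [0.78, 0.626, -0.002, 0.006]
contact_force: [-0.0, -0.8, -1.3]
opening: 0.6
finger_force: 0.0
```

```bash
python3 slide.py; python3 - <<'E'
from h import *
st=ctrl.get_state(); print(st['eef_pos'],st['time'])
p,d=ctrl.read_camera('wrist'); P=cloud('wrist',(p,d),st); t,_=ctrl.read_camera('top')
X=P.reshape(-1,3); g=(X[:,2]>.058)&(X[:,2]<.075)&(X[:,1]>-.16)&(X[:,1]<-.03)&(abs(X[:,0]-.565)<.03); q=X[g]; r=cv2.minAreaRect((q[:,:2]*1000).astype(np.float32)); print('grip',r,q[:,2].mean())
o=np.zeros((600,800,3),np.uint8); o[:300,:400]=cv2.resize(p,(400,300)); o[:300,400:]=cv2.resize(p[20:245,230:530],(400,300)); o[300:]=cv2.resize(t[150:260,170:463],(800,300)); cv2.imwrite('pics/f.png',o[:,:,::-1])
E
```

```text
initial back edge 3.093339967691585
phi 4.277970037728096 z at back 0.06177492643094608
now back edge vs model 6.72270598758287
[ 0.49754316 -0.16395003  0.27764518] 42.875
grip ((562.6497192382812, -95.9993896484375), (79.0068588256836, 21.662118911743164), 78.89132690429688) 0.06498342134554556
```

View pics/f.png

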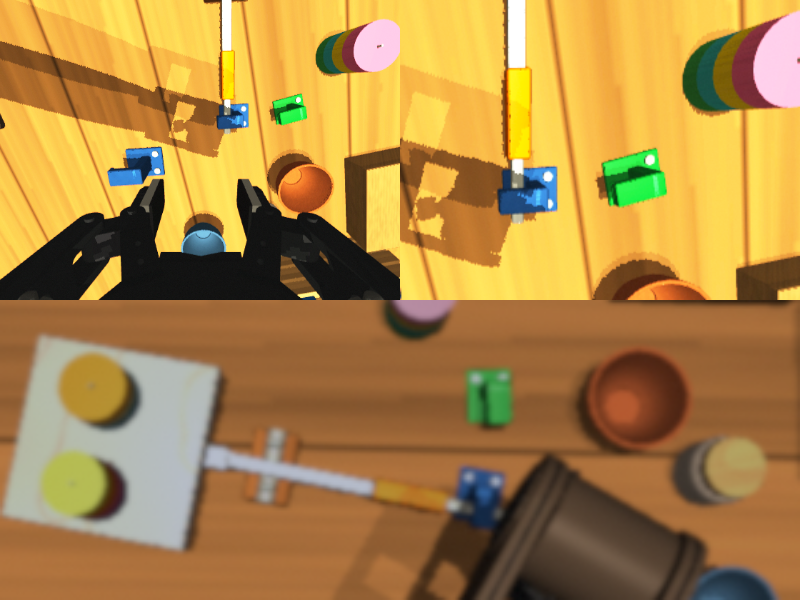

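The final picture shows the bar's tail under the small blue hook at (515,190), the tip under the raised slab at (210,455), and both candles standing. The tilt holds at 4.3°. Handing in.

```bash
python3 -c "
from plant import ctrl
print(ctrl.sign_off())"
```

```text
the job is handed in; nothing more can be done
None
```

I handed the job in at about 43 s: the plinth is propped up about 4.3° with the bar's tail held under the small blue hook, the bar let go and both candles standing; the pad is pressed an estimated 2 mm (uncertain by about 1 mm; it gave about 5 mm at the final insertion), I had to lower and re-lever twice, and the plinth slid roughly 3.5 mm and had turned about 1° when last measured, after the first hooking.

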